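# Rinse the paintbrush and lay it on its rest

### The job

Rinse the red-handled paintbrush: take it from the grey metal stand and dip its bristles into the blue rinse cup, so that their ends are clearly more than halfway down inside, for about half a second, without mashing them hard against the cup. Then lay the brush, lowering it in the hand rather than dropping it, into both notches of the wooden brush rest so that its handle spans the two notches about evenly. Keep the brush out of the yellow paint pot, and leave the cup, the pot, the white jar and the loose ornament standing where they are.

Things in the scene. Friction and masses are not known exactly. Their poses are not given: they have to be found in the camera images.
- brush: flat paintbrush 200 mm long, 60 g, level on the stand, bristles roughly towards the robot. x along it to the handle's free end, z up. Origin: underside, centre line, near its balance point. Red handle 16 mm wide, 12 mm thick (z 0 to 12), x -62 to +80 mm; steel ferrule 24 wide, 12 thick, x -85 to -62; stiff brown bristles 24 wide, 10 thick, x -120 to -85.
- bristle_tip (a point): middle of the bristles' end, at x = -120, z = 6 mm in the brush's frame; axes as the brush's
- stand: fixed grey metal stand on which the brush starts, along x: base plate 130 (x) by 76 (y) by 6 mm, two flat-topped supports 10 mm thick at x = -42 and +42 mm, 36 mm high, with an 8 mm high nib at each end of their tops (y = +-35 mm). Brush origin within 10 mm of its middle. Origin: centre of the underside.
- rinse_cup: blue round open rinse cup, loose, about 350 g, 80 mm high, outer diameter 88 mm, inner diameter 80 mm, straight walls, inner floor 5 mm above its underside. Origin: centre of the underside, z up.
- paint_pot: yellow round open paint pot, loose, of the same shape and size as the rinse cup. The two swap places. Origin: centre of the underside. Leave alone.
- rest: fixed wooden brush rest, the brush's new place: base 130 (x) by 80 (y) by 6 mm, two supports 10 mm thick at x = -42 and +42 mm with notches along x at y = 0: flat floor 22 mm wide at 36 mm height, walls sloping out to 44 mm apart at the top, 56 mm high. The brush lies along x, bristles past either end. Origin: centre of the underside. It and the stand swap sides.
- jar: closed white jar with a red lid, 60 mm diameter, 80 mm high, loose, between the robot and the cups. Origin: centre of the underside. Leave alone.
- ornament: flat dark metal ornament, 55 x 85 x 11 mm, lying on the newspaper beyond the cups. Origin: centre of the underside. Leave alone.

How it is judged:
On the way, in this order (a step that is already met when the one before it is completed fails the run):
1. the held brush has its bristle end in the blue rinse cup, more than halfway down (under 42 mm above the cup's underside), for 0.3 s (z of bristle_tip in the frame of rinse_cup between 0 and 0.042 m and horizontal distance between bristle_tip and rinse_cup below 0.042 m and contact force between the fingers and brush above 0.5 N), for 0.3 s.
2. the brush, still held, is lowered over the notches of the rest to within 15 mm of lying in them (x of brush in the frame of rest between -0.032 and 0.032 m and y of brush in the frame of rest between -0.02 and 0.02 m and z of brush in the frame of rest between 0.028 and 0.051 m and angle between the x axis of brush and the x axis of rest, either way round below 0.2 rad and contact force between the fingers and brush above 0.5 N), for 0.05 s.
At the end, for the whole second after the job is handed in: The brush lies still in both notches of the rest: origin within 32 mm of its centre along x, 13 mm across, 28 to 43 mm up, within 0.2 rad of its x axis either way round. Blue cup upright within 25 mm of its first place; yellow pot, jar and ornament within 20 mm of theirs (x of brush in the frame of rest between -0.032 and 0.032 m and y of brush in the frame of rest between -0.013 and 0.013 m and z of brush in the frame of rest between 0.028 and 0.043 m and angle between the x axis of brush and the x axis of rest, either way round below 0.2 rad and linear speed of brush below 0.02 m/s and angular speed of brush below 0.1 rad/s and distance of rinse_cup from where it was at the start of the episode below 0.025 m and angle between rinse_cup's own z axis and vertical below 0.1 rad and distance of each of paint_pot, jar, ornament from where it was at the start of the episode below 0.02 m); the robot touches nothing.
It fails at once if the bristles go into the yellow paint pot (z of bristle_tip in the frame of paint_pot between 0 and 0.078 m and horizontal distance between bristle_tip and paint_pot below 0.042 m).
It fails at once if the blue cup is tipped by more than 0.3 rad or shifted by more than 25 mm (angle between rinse_cup's own z axis and vertical above 0.3 rad or distance of rinse_cup from where it was at the start of the episode above 0.025 m).
It fails at once if the brush is pressed against the blue cup with more than 15 N (contact force between brush and rinse_cup above 15 N).
It fails at once if the yellow pot, the jar or the ornament is shifted by more than 20 mm (distance of any of paint_pot, jar, ornament from where it was at the start of the episode above 0.02 m).
It also fails if it takes over 48 s, if anything falls off the work surface, if the arm or the gripper's body presses on something with over 40 N, if the wrist force passes 120 N, or if a joint passes its speed limit or range.

### The arm

A 7-joint arm with a two-finger parallel gripper is mounted at the origin on the work surface. World frame = base frame: x ahead of the robot, y to its left, z up, the work surface at z = 0. Lengths are in m, angles in rad, forces in N, time in s.
With the tool pointing down it reaches from about 0.425 to 0.875 m from the base axis. Payload 4.7 kg.
Tool frame: the origin (TCP) lies at the very end of the fingers, on their centre line; the grasp point (between the pads) lies 19 mm behind it (grip_point_offset is the distance from the TCP to the grasp point, in m); x points along the fingers, z is the direction in which the jaws open and shut, and the axes are right-handed (so a half turn about x gives the same grasp; the last joint's range is limited). The gripper opens to 87 mm and grips with 3 to 60 N. Pads are 19 mm wide; open, the fingers measure 117 mm over their backs; the gripper's body (75 mm by 190 mm) begins 51 mm behind the grasp point.
Start: joints at [-1.137, 0.321, -0.07, 1.45, 0.023, 1.371, -0.057], TCP at [0.265, 0.594, 0.185] pointing down, gripper open.
Joint ranges: [-2.86, 2.86], [-0.3, 2.09], [-1.38, 1.24], [0.06, 2.45], [-1.56, 4.7], [0.09, 2.05], [-2.69, 2.69]. Speed limits (rad/s): [2.57, 2.57, 3.14, 3.14, 3.14, 3.14, 3.14].

### API

Orientations are given as a rotation vector (axis times angle).
In Python, from bench import get_state, get_image, calibration, close_job, grip_point_offset gives the robot as it stands.
- The arm moves only by the tool play_rows, never from a script. Its argument "targets" is a list of rows, each an object with "claw": the closure, from 0 (fully open) to 1 (shut); "linear": the shift along the tool's x, y, z as a fraction of full scale, a list of three; "rotation": the turn, a rotation vector about the tool's x, y, z as a fraction of full scale, a list of three. In form: [{"claw": claw, "linear": [x, y, z], "rotation": [wx, wy, wz]}, ...]. A call has 1 to 10 rows; each row shifts and turns the pose as measured when the row begins, along the tool's axes as they then stand; what a row does not reach is not made up. Full scale, the value 1, is 2.5 cm for a shift and 90 degrees for a turn. A row lasts 1/12 s, in which the tool goes at most 41.7 mm and 7.16 degrees, less where a joint would pass 70% of its speed; a pose out of reach is approached as far as the arm can. A call with a number of a shift or a turn outside -1 to 1 is refused whole. A call with a gripper value outside its range is refused whole. The fingers move at their own pace and stop on an object; "newtons" is the grip in N (left out, the last holds). Time passes only in rows, so rows that do not move let the fingers close. It gives the time, the measured TCP pose, the force and the opening at its end, in the units of the state.
- get_state(): the state, without advancing time (a new reading comes with each control period).
- get_image(name): name is "side" or "top"; returns the picture (420x560x3 uint8, blue, green, red); there is no depth.
- calibration(name): a dict with "fx", "fy", "cx", "cy" (pixels), "rvec" (rotation vector, rad) and "tvec" (3), from world to camera coordinates, as OpenCV has them. Camera axes: x right, y down, z forward; pixel columns grow to the right and rows downward; lengths in m; the calibration is good to about 2 mm. A picture is of the moment at which its call begins. calibration takes no time and is no camera call.
- close_job(): hands the job in, once; it reports no verdict.
The state is a dict: "time": time; "joint_positions": joint angles; "qd": joint speeds; "joint_torque": joint torques, N m; "position": TCP position; "tool_rot": TCP orientation; "ft_force": force on the tool from outside, world axes, zero at the start; "torque": the same for the moment, N m; "grip_width": opening from 0.0 (shut) to 1.0 (fully open).
Only numpy, scipy, OpenCV 4.12 (cv2) and the standard library are available. Lean on these libraries where they do the work, as an engineer would, in place of code of your own. Each camera call takes 0.05 s, during which the arm holds its last target. There are 200 camera calls.

## Working session

There is one attempt and no reset: what is moved stays moved. The work goes in short steps, Python scripts to look and compute and a tool call to move; the robot and the scene stay as the last step left them, time stands still between calls to the robot, and variables do not carry over. Pictures are saved under pics/ and viewed, about 8 in all and at most 12, crops included, and the job is handed in when it is done.

Besides the shell and the picture viewer there is one more tool, called after "Request:" in YAML: its name, and indented under it one key for each argument. play_rows: Moves the arm, as the interface text tells. Shift numbers are shares of 2.5 cm and turn numbers shares of 90 degrees, none past 1 either way. Its arguments: {"type":"object","properties":{"targets":{"type":"array"},"newtons":{"type":"number"}},"required":["targets"]}

```bash
mkdir -p pics; ls; python3 - <<'E'
from bench import *
import cv2
s=get_state();print(s)
for n in("top","side"):
    cv2.imwrite(f"pics/{n}0.png",get_image(n));print(n,calibration(n))
print(grip_point_offset() if callable(grip_point_offset) else grip_point_offset)
E
```

```text
pics
{'time': 0.0, 'joint_positions': array([-1.13689401,  0.32182693, -0.07010091,  1.45166963,  0.0226065 ,
        1.3707623 , -0.05687281]), 'qd': array([ 1.58280849e-04,  6.77716835e-06, -2.05248071e-03, -5.57374770e-04,
       -5.94119888e-04,  2.51016451e-03,  3.74875650e-04]), 'joint_torque': array([-5.81726249e-05, -4.91290033e+01, -4.03976664e-01, -3.12530673e+01,
       -6.38409681e-02,  4.35607194e-02,  1.75577734e-04]), 'position': array([0.26471932, 0.5929839 , 0.18356183]), 'tool_rot': array([-0.89581776,  1.3805741 ,  0.8940043 ]), 'ft_force': array([ 0.19446799, -0.33610265, -0.2139706 ]), 'torque': array([ 0.03365789, -0.00346244, -0.03805425]), 'grip_width': 0.9989248814489006}
top {'fx': 518.746221122417, 'fy': 518.746221122417, 'cx': 270.42714809734815, 'cy': 212.2213598752881, 'rvec': array([ 2.14218928, -2.13325649,  0.14626473]), 'tvec': array([-0.0319106 ,  0.55566539,  1.21891294])}
side {'fx': 443.9399261728577, 'fy': 443.9399261728577, 'cx': 277.09073993230766, 'cy': 207.22551931828042, 'rvec': array([ 0.30828161, -2.69964766,  1.34479548]), 'tvec': array([0.53308385, 0.14224716, 0.83304784])}
0.0187
```

View pics/top0.png

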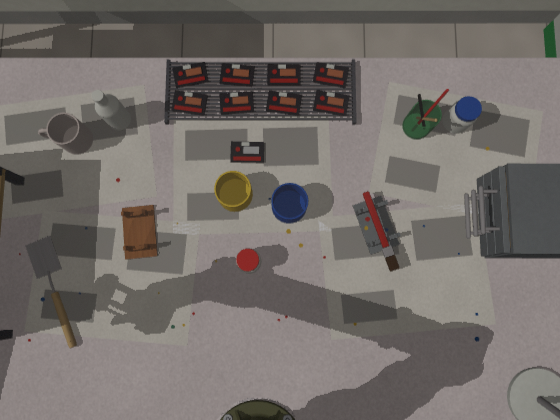

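View pics/side0.png

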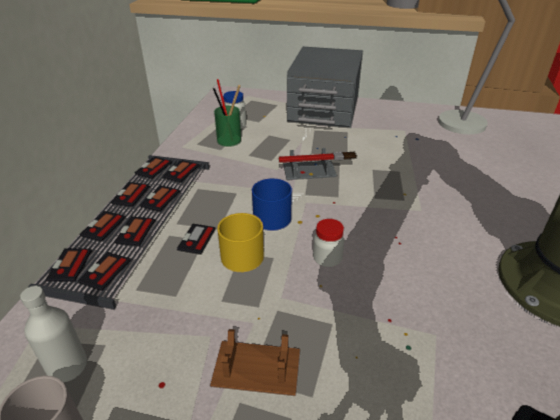

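The top view shows the blue cup at (290,203), the yellow pot at (234,190), the jar at (248,260), the rest at (140,232), and the brush on the stand from about (370,195) to (393,268). Enlarging these next.

```bash
cat > h.py <<'E'
import numpy as np,cv2
from scipy.spatial.transform import Rotation as R
from bench import *
def cam(n):
    c=calibration(n);K=np.array([[c['fx'],0,c['cx']],[0,c['fy'],c['cy']],[0,0,1]]);return K,R.from_rotvec(c['rvec']).as_matrix(),c['tvec']
def at(n,u,v,z):
    K,r,t=cam(n);d=r.T@np.linalg.inv(K)@[u,v,1];o=-r.T@t
    return o+d*(z-o[2])/d[2]
def px(n,P):
    K,r,t=cam(n);p=K@(r@np.array(P)+t);return p[:2]/p[2]
E
python3 - <<'E'
from h import *
im=cv2.imread('pics/top0.png')
def c(u,v,w,h,k):return cv2.resize(im[v:v+h,u:u+w],None,fx=k,fy=k,interpolation=cv2.INTER_CUBIC)
a=c(340,180,80,100,5);b=c(110,195,75,75,5);b=cv2.copyMakeBorder(b,0,125,0,0,0)
cv2.imwrite('pics/c1.png',np.hstack([a,b]))
hsv=cv2.cvtColor(im,cv2.COLOR_BGR2HSV)
def blob(lo,hi,u0,v0,u1,v1):
    m=cv2.inRange(hsv,lo,hi);q=np.zeros_like(m);q[v0:v1,u0:u1]=m[v0:v1,u0:u1]
    p=cv2.findNonZero(q);return p
for n,lo,hi,bx,z in(("blue",(105,120,40),(130,255,255),(260,175,320,235),.08),("yel",(18,120,60),(32,255,255),(205,160,262,220),.08),("jar",(0,150,80),(6,255,255),(230,240,268,280),.08)):
    p=blob(lo,hi,*bx);print(n,cv2.boundingRect(p),cv2.minEnclosingCircle(p))
    (u,v),r=cv2.minEnclosingCircle(p);print(at('top',u,v,z))
print(at('top',0,0,0), -cam('top')[1].T@cam('top')[2])
E
```

```text
blue (272, 183, 36, 39) ((289.0447692871094, 202.34327697753906), 19.451160430908203)
[ 0.57370135 -0.07392576  0.08      ]
yel (214, 171, 38, 40) ((233.05555725097656, 190.61111450195312), 20.279775619506836)
[0.60152357 0.05879349 0.08      ]
jar (237, 249, 22, 22) ((247.20547485351562, 259.4794616699219), 11.145376205444336)
[0.43875179 0.02329425 0.08      ]
[1.13793642 0.70261276 0.        ] [ 0.36806693 -0.04624459  1.28760213]
```

View pics/c1.png

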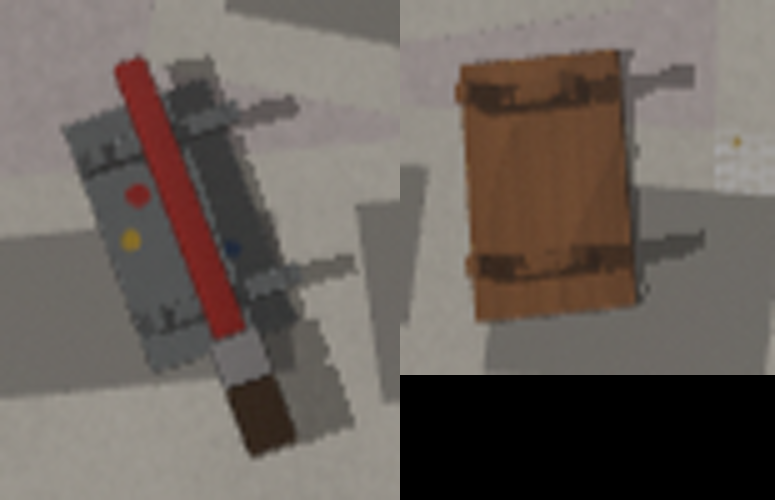

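Crop at 5x: the handle end is at (131,63) and the bristle end at (273,446). The rest base corners are at (460,66), (618,50), (635,305) and (478,322). Working out positions.

```bash
cat >> h.py <<'E'
def plan(P,ax=None):
    "gap from the present TCP to P in tool axes (units of 25mm), and rotation gap (units of 90deg) to matrix ax"
    s=get_state();M=R.from_rotvec(s['tool_rot']).as_matrix();d=M.T@(np.array(P)-s['position'])/.025
    print('pos',s['position'].round(4),'t',round(s['time'],2),'F',s['ft_force'].round(1),'w',round(s['grip_width'],3));print('M',M.round(3).tolist());print('shift units',d.round(2))
    if ax is not None: print('rot units',(R.from_matrix(M.T@ax).as_rotvec()/(np.pi/2)).round(3))
E
python3 - <<'E'
from h import *
f=lambda p,ou,ov:((p[0]+.5)/5-.5+ou,(p[1]+.5)/5-.5+ov)
H=at('top',*f((131,63),340,180),.044);B=at('top',*f((273,446),340,180),.042)
d=H-B;print('handle',H,'brist',B,'len',np.linalg.norm(d[:2]),'yaw',np.degrees(np.arctan2(d[1],d[0])))
u=d/np.linalg.norm(d);print('origin',(H+B)/2+u*.02, 'x+',u)
C=np.array([at('top',*f((a-400,b),110,195),.006) for a,b in((460,66),(618,50),(635,305),(478,322))])
print('rest c',C.mean(0),'sides',np.linalg.norm(np.diff(C,axis=0),axis=1))
e=(C[0]+C[1]-C[2]-C[3])[:2];print('rest yaw',np.degrees(np.arctan2(e[1],e[0])))
# side-view checks
for n,P in(('cup',(.5737,-.0739,.08)),('pot',(.6015,.0588,.08)),('H',H),('B',B),('rest',C.mean(0))):print(n,px('side',P).round(1))
print(C.round(3).tolist())
print([px('side',c).round(0).tolist() for c in C])
plan((.5,-.28,.185))
im=cv2.imread('pics/side0.png');z=lambda u,v,w,h,k:cv2.resize(im[v:v+h,u:u+w],None,fx=k,fy=k,interpolation=cv2.INTER_CUBIC)
a=z(210,170,150,105,5);b=z(270,140,95,45,5)
c=np.zeros((600,750,3),np.uint8);c[:525]=a;cv2.imwrite('pics/s1.png',a)
E
```

```text
handle [ 0.60541709 -0.26143375  0.044     ] brist [ 0.42036332 -0.32515476  0.042     ] len 0.19571731079665766 yaw 19.000520907832765
origin [ 0.53179953 -0.28678306  0.04320437] x+ [0.94546625 0.32555975 0.01021829]
rest c [0.51132777 0.2979239  0.006     ] sides [0.07971094 0.12856384 0.07807156]
rest yaw 6.353571699539184
cup [272.9 188.2]
pot [242.5 224.7]
H [278.4 157.3]
B [354.3 153.6]
rest [256.  363.9]
[[0.571, 0.345, 0.006], [0.58, 0.265, 0.006], [0.452, 0.252, 0.006], [0.443, 0.33, 0.006]]
[[209.0, 383.0], [221.0, 339.0], [299.0, 347.0], [295.0, 391.0]]
pos [0.2647 0.593  0.1837] t 0.1 F [-0.5 -1.   0.3] w 1.0
M [[-0.001, -0.913, 0.408], [-0.002, 0.408, 0.913], [-1.0, -0.0, -0.002]]
shift units [ -0.   -22.83 -28.06]
```

View pics/s1.png

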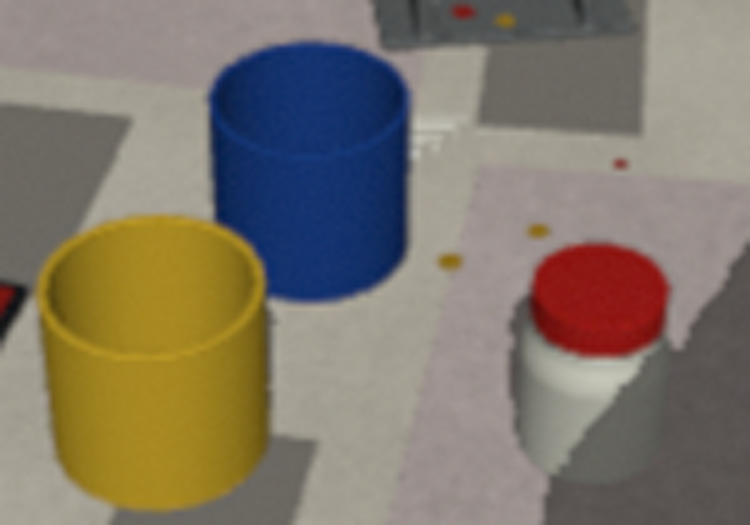

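Side view agrees with the top measurement: cup rim centre at about (272,190), predicted (273,188). Pot and jar are clear. Moving to above the stand.

```bash
cat >> h.py <<'E'
def rows(P,ax,n,m=10,claw=0):
    "rounded rows for n equal steps to TCP P, orientation ax; prints first m"
    s=get_state();r0=R.from_rotvec(s['tool_rot']);w=(r0.inv()*R.from_matrix(ax)).as_rotvec();d=(np.array(P)-s['position'])/n/.025
    print('pos',s['position'].round(4),'t',round(s['time'],2),'F',s['ft_force'].round(1),'w',round(s['grip_width'],3),'q',s['joint_positions'].round(2),'left',np.degrees(w).round(1))
    for i in range(min(n,m)): print((r0*R.from_rotvec(w*i/n)).inv().apply(d).round(2).tolist(),(w/n/(np.pi/2)).round(3).tolist())
A=np.array([[0,0,-1],[.9455,.3256,0],[.3256,-.9455,0]]).T
E
python3 - <<'E'
from h import *
rows((.543,-.283,.185),A,40,20)
E
```

```text
pos [0.2647 0.593  0.1837] t 0.1 F [-0.5 -1.   0.3] w 1.0 q [-1.14  0.32 -0.07  1.45  0.02  1.37 -0.06] left [ 1.369e+02 -0.000e+00  1.000e-01]
[-0.0, -0.61, -0.69] [0.038, -0.0, 0.0]
[-0.0, -0.65, -0.65] [0.038, -0.0, 0.0]
[-0.0, -0.69, -0.61] [0.038, -0.0, 0.0]
[-0.0, -0.72, -0.57] [0.038, -0.0, 0.0]
[-0.0, -0.76, -0.52] [0.038, -0.0, 0.0]
[-0.0, -0.79, -0.48] [0.038, -0.0, 0.0]
[-0.0, -0.81, -0.43] [0.038, -0.0, 0.0]
[-0.0, -0.84, -0.38] [0.038, -0.0, 0.0]
[-0.0, -0.86, -0.33] [0.038, -0.0, 0.0]
[-0.0, -0.88, -0.28] [0.038, -0.0, 0.0]
[-0.0, -0.89, -0.22] [0.038, -0.0, 0.0]
[-0.0, -0.9, -0.17] [0.038, -0.0, 0.0]
[-0.0, -0.91, -0.12] [0.038, -0.0, 0.0]
[-0.0, -0.92, -0.06] [0.038, -0.0, 0.0]
[-0.0, -0.92, -0.01] [0.038, -0.0, 0.0]
[-0.0, -0.92, 0.05] [0.038, -0.0, 0.0]
[-0.0, -0.91, 0.1] [0.038, -0.0, 0.0]
[-0.0, -0.91, 0.16] [0.038, -0.0, 0.0]
[-0.0, -0.89, 0.21] [0.038, -0.0, 0.0]
[-0.0, -0.88, 0.26] [0.038, -0.0, 0.0]
```

Request:
play_rows:
  targets:
    - {"claw":0,"linear":[0,-0.61,-0.69],"rotation":[0.038,0,0]}
    - {"claw":0,"linear":[0,-0.65,-0.65],"rotation":[0.038,0,0]}
    - {"claw":0,"linear":[0,-0.69,-0.61],"rotation":[0.038,0,0]}
    - {"claw":0,"linear":[0,-0.72,-0.57],"rotation":[0.038,0,0]}
    - {"claw":0,"linear":[0,-0.76,-0.52],"rotation":[0.038,0,0]}
    - {"claw":0,"linear":[0,-0.79,-0.48],"rotation":[0.038,0,0]}
    - {"claw":0,"linear":[0,-0.81,-0.43],"rotation":[0.038,0,0]}
    - {"claw":0,"linear":[0,-0.84,-0.38],"rotation":[0.038,0,0]}
    - {"claw":0,"linear":[0,-0.86,-0.33],"rotation":[0.038,0,0]}
    - {"claw":0,"linear":[0,-0.88,-0.28],"rotation":[0.038,0,0]}

```text
time: 0.93
position: [0.3281, 0.3684, 0.1777]
tool_rot: [-0.423, 1.538, 0.422]
ft_force: [-0.6, -0.5, 0.2]
grip_width: 0.997
```

```bash
python3 - <<'E'
from h import *
rows((.543,-.283,.185),A,26,20)
E
```

```text
pos [0.3281 0.3684 0.1777] t 0.93 F [-0.6 -0.5  0.2] w 0.997 q [-0.98 -0.    0.08  1.84 -0.    1.32 -0.35] left [101.8  -0.5   0.4]
[-0.01, -1.03, -0.23] [0.044, -0.0, 0.0]
[-0.01, -1.04, -0.16] [0.044, -0.0, 0.0]
[-0.01, -1.05, -0.09] [0.044, -0.0, 0.0]
[-0.01, -1.06, -0.02] [0.044, -0.0, 0.0]
[-0.01, -1.05, 0.06] [0.044, -0.0, 0.0]
[-0.01, -1.05, 0.13] [0.044, -0.0, 0.0]
[-0.01, -1.04, 0.2] [0.044, -0.0, 0.0]
[-0.01, -1.02, 0.27] [0.044, -0.0, 0.0]
[-0.01, -1.0, 0.34] [0.044, -0.0, 0.0]
[-0.01, -0.97, 0.41] [0.044, -0.0, 0.0]
[-0.01, -0.94, 0.47] [0.044, -0.0, 0.0]
[-0.01, -0.91, 0.54] [0.044, -0.0, 0.0]
[-0.01, -0.87, 0.6] [0.044, -0.0, 0.0]
[-0.01, -0.83, 0.65] [0.044, -0.0, 0.0]
[-0.01, -0.78, 0.71] [0.044, -0.0, 0.0]
[-0.01, -0.73, 0.76] [0.044, -0.0, 0.0]
[-0.01, -0.68, 0.81] [0.044, -0.0, 0.0]
[-0.01, -0.62, 0.85] [0.044, -0.0, 0.0]
[-0.01, -0.56, 0.89] [0.044, -0.0, 0.0]
[-0.01, -0.5, 0.93] [0.044, -0.0, 0.0]
```

```bash
python3 - <<'E'
from h import *
M=R.from_rotvec(get_state()['tool_rot'])
B=(M*R.from_rotvec([np.radians(55),0,0])).as_matrix()
rows((.50,.05,.19),B,15,15)
E
```

```text
pos [0.3281 0.3684 0.1777] t 0.93 F [-0.6 -0.5  0.2] w 0.997 q [-0.98 -0.    0.08  1.84 -0.    1.32 -0.35] left [55. -0.  0.]
[-0.03, -0.96, -0.04] [0.041, -0.0, 0.0]
[-0.03, -0.96, 0.02] [0.041, -0.0, 0.0]
[-0.03, -0.96, 0.08] [0.041, -0.0, 0.0]
[-0.03, -0.95, 0.14] [0.041, -0.0, 0.0]
[-0.03, -0.94, 0.2] [0.041, -0.0, 0.0]
[-0.03, -0.93, 0.26] [0.041, -0.0, 0.0]
[-0.03, -0.91, 0.32] [0.041, -0.0, 0.0]
[-0.03, -0.89, 0.38] [0.041, -0.0, 0.0]
[-0.03, -0.86, 0.44] [0.041, -0.0, 0.0]
[-0.03, -0.83, 0.49] [0.041, -0.0, 0.0]
[-0.03, -0.8, 0.54] [0.041, -0.0, 0.0]
[-0.03, -0.76, 0.59] [0.041, -0.0, 0.0]
[-0.03, -0.72, 0.64] [0.041, -0.0, 0.0]
[-0.03, -0.68, 0.68] [0.041, -0.0, 0.0]
[-0.03, -0.64, 0.73] [0.041, -0.0, 0.0]
```

Request:
play_rows:
  targets:
    - {"claw":0,"linear":[-0.04,-0.96,-0.04],"rotation":[0.041,0,0]}
    - {"claw":0,"linear":[-0.04,-0.96,0.02],"rotation":[0.041,0,0]}
    - {"claw":0,"linear":[-0.04,-0.96,0.08],"rotation":[0.041,0,0]}
    - {"claw":0,"linear":[-0.04,-0.95,0.14],"rotation":[0.041,0,0]}
    - {"claw":0,"linear":[-0.04,-0.94,0.2],"rotation":[0.041,0,0]}
    - {"claw":0,"linear":[-0.04,-0.93,0.26],"rotation":[0.041,0,0]}
    - {"claw":0,"linear":[-0.04,-0.91,0.32],"rotation":[0.041,0,0]}
    - {"claw":0,"linear":[-0.04,-0.89,0.38],"rotation":[0.041,0,0]}
    - {"claw":0,"linear":[-0.04,-0.86,0.44],"rotation":[0.041,0,0]}
    - {"claw":0,"linear":[-0.04,-0.83,0.49],"rotation":[0.041,0,0]}

```text
time: 1.77
position: [0.4447, 0.1343, 0.1873]
tool_rot: [0.122, 1.575, -0.128]
ft_force: [0.5, 0.6, -0.6]
grip_width: 0.998
```

Request:
play_rows:
  targets:
    - {"claw":0,"linear":[-0.04,-0.8,0.54],"rotation":[0.041,0,0]}
    - {"claw":0,"linear":[-0.04,-0.76,0.59],"rotation":[0.041,0,0]}
    - {"claw":0,"linear":[-0.04,-0.72,0.64],"rotation":[0.041,0,0]}
    - {"claw":0,"linear":[-0.04,-0.68,0.68],"rotation":[0.041,0,0]}
    - {"claw":0,"linear":[-0.04,-0.64,0.73],"rotation":[0.041,0,0]}

```text
time: 2.18
position: [0.4974, 0.0127, 0.1929]
tool_rot: [0.397, 1.54, -0.405]
ft_force: [0.4, -0.9, 0.1]
grip_width: 1.003
```

```bash
python3 - <<'E'
from h import *
rows((.543,-.283,.15),A,15,10)
E
```

```text
pos [0.4974 0.0127 0.1929] t 2.18 F [ 0.4 -0.9  0.1] w 1.003 q [-0.57 -0.02  0.49  1.82  0.01  1.35 -0.6 ] left [41.7 -0.1  0.5]
[0.12, -0.63, 0.49] [0.031, -0.0, 0.0]
[0.12, -0.6, 0.52] [0.031, -0.0, 0.0]
[0.12, -0.58, 0.55] [0.031, -0.0, 0.0]
[0.12, -0.55, 0.58] [0.031, -0.0, 0.0]
[0.12, -0.52, 0.6] [0.031, -0.0, 0.0]
[0.12, -0.49, 0.63] [0.031, -0.0, 0.0]
[0.12, -0.46, 0.65] [0.031, -0.0, 0.0]
[0.11, -0.43, 0.67] [0.031, -0.0, 0.0]
[0.11, -0.39, 0.69] [0.031, -0.0, 0.0]
[0.11, -0.36, 0.71] [0.031, -0.0, 0.0]
```

Request:
play_rows:
  targets:
    - {"claw":0,"linear":[0.1,-0.63,0.49],"rotation":[0.031,0,0]}
    - {"claw":0,"linear":[0.1,-0.6,0.52],"rotation":[0.031,0,0]}
    - {"claw":0,"linear":[0.1,-0.58,0.55],"rotation":[0.031,0,0]}
    - {"claw":0,"linear":[0.1,-0.55,0.58],"rotation":[0.031,0,0]}
    - {"claw":0,"linear":[0.1,-0.52,0.6],"rotation":[0.031,0,0]}
    - {"claw":0,"linear":[0.1,-0.49,0.63],"rotation":[0.031,0,0]}
    - {"claw":0,"linear":[0.1,-0.46,0.65],"rotation":[0.031,0,0]}
    - {"claw":0,"linear":[0.1,-0.43,0.67],"rotation":[0.031,0,0]}
    - {"claw":0,"linear":[0.1,-0.39,0.69],"rotation":[0.031,0,0]}
    - {"claw":0,"linear":[0.1,-0.36,0.71],"rotation":[0.031,0,0]}

```text
time: 3.02
position: [0.5227, -0.2055, 0.1656]
tool_rot: [0.811, 1.417, -0.822]
ft_force: [0.8, -0.0, -0.1]
grip_width: 0.999
```

```bash
python3 - <<'E'
from h import *
rows((.543,-.283,.15),A,6,10)
E
```

```text
pos [ 0.5227 -0.2055  0.1656] t 3.02 F [ 0.8 -0.  -0.1] w 0.999 q [-0.32  0.17  0.72  1.72 -0.11  1.3  -0.62] left [10.9  0.   0.5]
[0.11, -0.14, 0.52] [0.02, 0.0, 0.001]
[0.1, -0.12, 0.52] [0.02, 0.0, 0.001]
[0.1, -0.11, 0.52] [0.02, 0.0, 0.001]
[0.1, -0.09, 0.53] [0.02, 0.0, 0.001]
[0.1, -0.07, 0.53] [0.02, 0.0, 0.001]
[0.1, -0.06, 0.53] [0.02, 0.0, 0.001]
```

Request:
play_rows:
  targets:
    - {"claw":0,"linear":[0.1,-0.14,0.52],"rotation":[0.02,0,0]}
    - {"claw":0,"linear":[0.1,-0.12,0.52],"rotation":[0.02,0,0]}
    - {"claw":0,"linear":[0.1,-0.11,0.52],"rotation":[0.02,0,0]}
    - {"claw":0,"linear":[0.1,-0.09,0.5],"rotation":[0.02,0,0]}
    - {"claw":0,"linear":[0.1,-0.05,0.3],"rotation":[0.01,0,0]}
    - {"claw":0,"linear":[0,0,0],"rotation":[0,0,0]}
    - {"claw":0,"linear":[0,0,0],"rotation":[0,0,0]}

```text
time: 3.6
position: [0.5332, -0.2792, 0.1495]
tool_rot: [0.937, 1.361, -0.959]
ft_force: [-0.7, 0.3, -0.8]
grip_width: 0.996
```

```bash
python3 - <<'E'
from h import *
plan((.543,-.283,.024),A)
im=get_image('top')
print([px('top',p).round(1).tolist() for p in(get_state()['position'],)])
cv2.imwrite('pics/t1.png',cv2.resize(im[150:300,310:460],None,fx=4,fy=4,interpolation=cv2.INTER_CUBIC))
E
```

```text
pos [ 0.5332 -0.2792  0.1495] t 3.6 F [-0.7  0.3 -0.8] w 0.996
M [[-0.013, 0.939, 0.344], [-0.008, 0.344, -0.939], [-1.0, -0.015, 0.003]]
shift units [5.01 0.39 0.26]
rot units [0.012 0.002 0.009]
[[382.6, 215.5]]
```

View pics/t1.png

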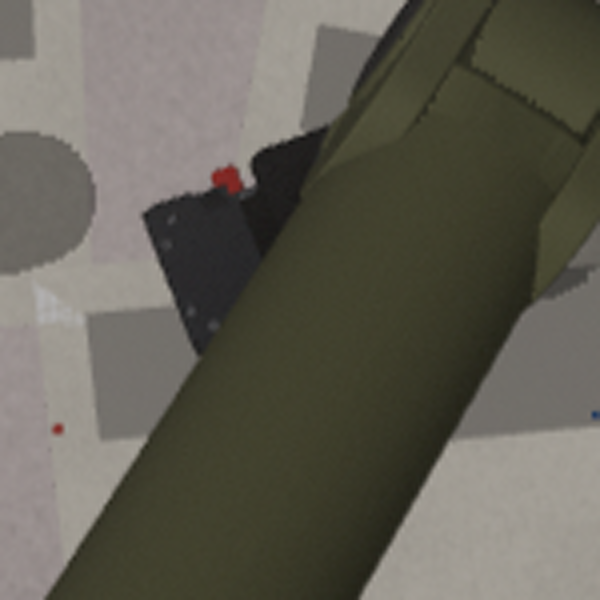

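The arm hides most of the brush; only its red handle end shows, at (228,180) in the crop, lined up with the gap between the fingers. Descending.

Request:
play_rows:
  targets:
    - {"claw":0,"linear":[0.8,0.13,0.09],"rotation":[0.004,0,0.003]}
    - {"claw":0,"linear":[0.8,0.13,0.09],"rotation":[0.004,0,0.003]}
    - {"claw":0,"linear":[0.8,0.13,0.09],"rotation":[0.004,0,0.003]}
    - {"claw":0,"linear":[0.8,0,0],"rotation":[0,0,0]}
    - {"claw":0,"linear":[0.6,0,0],"rotation":[0,0,0]}
    - {"claw":0,"linear":[0.3,0,0],"rotation":[0,0,0]}
    - {"claw":0,"linear":[0,0,0],"rotation":[0,0,0]}

```text
time: 4.23
position: [0.5486, -0.2754, 0.0457]
tool_rot: [0.958, 1.346, -0.948]
ft_force: [0.6, -0.0, -0.0]
grip_width: 0.998
```

```bash
python3 - <<'E'
from h import *
plan((.543,-.283,.024),A)
im=get_image('side')
cv2.imwrite('pics/s2.png',cv2.resize(im[80:200,230:390],None,fx=5,fy=5,interpolation=cv2.INTER_CUBIC))
E
```

```text
pos [ 0.5486 -0.2754  0.0457] t 4.23 F [ 0.6 -0.  -0. ] w 0.998
M [[0.008, 0.942, 0.335], [0.002, 0.335, -0.942], [-1.0, 0.008, 0.001]]
shift units [ 0.87 -0.32  0.21]
rot units [ 0.007  0.    -0.005]
```

View pics/s2.png

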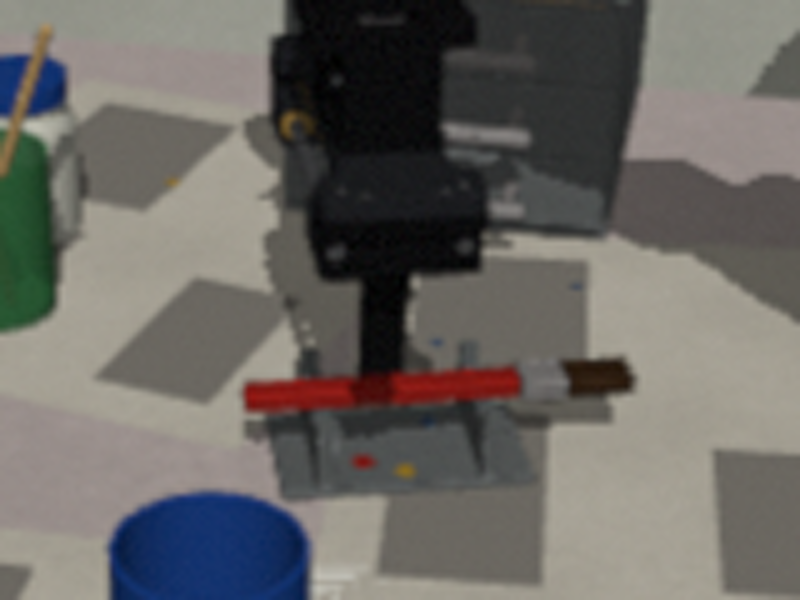

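```bash
python3 - <<'E'
from h import *
s=get_state();M=R.from_rotvec(s['tool_rot']).as_matrix()
for k in(-.05,-.0435,0,.0435,.05):print(k,((px('side',s['position']+M[:,2]*k)-[230,80])*5).round(0))
print('handle predicted',((px('side',(.543,-.283,.042))-[230,80])*5).round(0),((px('side',(.6054,-.2614,.042))-[230,80])*5).round(0),((px('side',(.4204,-.3252,.042))-[230,80])*5).round(0))
E
```

```text
-0.05 [373. 433.]
-0.0435 [371. 426.]
0 [357. 381.]
0.0435 [344. 339.]
0.05 [342. 333.]
handle predicted [371. 382.] [242. 390.] [621. 368.]
```

```bash
python3 - <<'E'
from h import *
s=get_state();M=R.from_rotvec(s['tool_rot']).as_matrix()
for a in(-.07,-.1):
  for y in(-.0375,.0375):
    for z in(-.095,-.05,.0,.095):print(a,y,z,((px('side',s['position']+M@[a,y,z])-[230,80])*5).round(0))
im=cv2.imread('pics/s2.png');
for x in(365,380,395):print(x,[im[y,x].tolist() for y in range(260,450,10)])
E
```

```text
-0.07 -0.0375 -0.095 [476. 349.]
-0.07 -0.0375 -0.05 [458. 301.]
-0.07 -0.0375 0.0 [438. 252.]
-0.07 -0.0375 0.095 [405. 168.]
-0.07 0.0375 -0.095 [313. 358.]
-0.07 0.0375 -0.05 [299. 310.]
-0.07 0.0375 0.0 [286. 260.]
-0.07 0.0375 0.095 [262. 175.]
-0.1 -0.0375 -0.095 [481. 290.]
-0.1 -0.0375 -0.05 [462. 243.]
-0.1 -0.0375 0.0 [442. 196.]
-0.1 -0.0375 0.095 [407. 114.]
-0.1 0.0375 -0.095 [314. 298.]
-0.1 0.0375 -0.05 [301. 252.]
-0.1 0.0375 0.0 [287. 203.]
-0.1 0.0375 0.095 [263. 121.]
365 [[15, 13, 14], [12, 12, 10], [11, 11, 11], [21, 22, 23], [10, 11, 9], [13, 11, 12], [12, 14, 14], [12, 14, 12], [9, 8, 8], [11, 9, 10], [11, 7, 8], [11, 10, 17], [8, 12, 63], [10, 11, 76], [19, 22, 74], [57, 58, 64], [47, 47, 43], [47, 47, 45], [77, 77, 74]]
380 [[12, 12, 11], [13, 12, 9], [7, 7, 7], [6, 6, 5], [8, 7, 7], [8, 8, 8], [11, 11, 11], [10, 10, 11], [13, 13, 12], [10, 8, 8], [14, 12, 12], [11, 12, 20], [8, 8, 65], [13, 17, 76], [19, 20, 74], [47, 48, 53], [48, 47, 46], [52, 53, 51], [84, 85, 82]]
395 [[12, 12, 12], [12, 12, 10], [8, 11, 7], [4, 3, 5], [5, 5, 5], [3, 3, 3], [10, 9, 8], [7, 9, 9], [10, 9, 7], [11, 10, 10], [11, 10, 8], [13, 13, 43], [18, 23, 119], [14, 19, 103], [25, 30, 111], [51, 54, 52], [45, 46, 44], [75, 75, 73], [82, 82, 79]]
```

Request:
play_rows:
  targets:
    - {"claw":0,"linear":[0,0,0],"rotation":[0,0,0]}
    - {"claw":0,"linear":[0,0,0],"rotation":[0,0,0]}

```text
time: 4.45
position: [0.5502, -0.2752, 0.0483]
tool_rot: [0.958, 1.344, -0.945]
ft_force: [0.8, 0.3, -0.1]
grip_width: 1.003
```

```bash
python3 - <<'E'
from h import *
plan((.543,-.283,.024),A)
im=get_image('side');plan((.543,-.283,.024),A)
s=get_state();M=R.from_rotvec(s['tool_rot']).as_matrix()
im=cv2.resize(im[80:200,230:390],None,fx=5,fy=5,interpolation=cv2.INTER_CUBIC)
for k,c in((-.0435,(0,255,0)),(0,(255,255,0)),(.0435,(0,255,255))):
    for a in(0,-.019,-.07):cv2.circle(im,tuple(((px('side',s['position']+M@[a,0,k])-[230,80])*5).astype(int).tolist()),5,c,2)
cv2.imwrite('pics/s3.png',im)
E
```

```text
pos [ 0.5502 -0.2752  0.0483] t 4.45 F [ 0.8  0.3 -0.1] w 1.003
M [[0.011, 0.942, 0.337], [0.002, 0.337, -0.942], [-1.0, 0.011, 0.002]]
shift units [ 0.97 -0.39  0.2 ]
rot units [ 0.007  0.001 -0.007]
pos [ 0.5505 -0.2754  0.0487] t 4.5 F [0.5 0.1 0.6] w 1.002
M [[0.012, 0.942, 0.337], [0.001, 0.337, -0.942], [-1.0, 0.012, 0.003]]
shift units [ 0.98 -0.4   0.18]
rot units [ 0.007  0.002 -0.007]
```

View pics/s3.png

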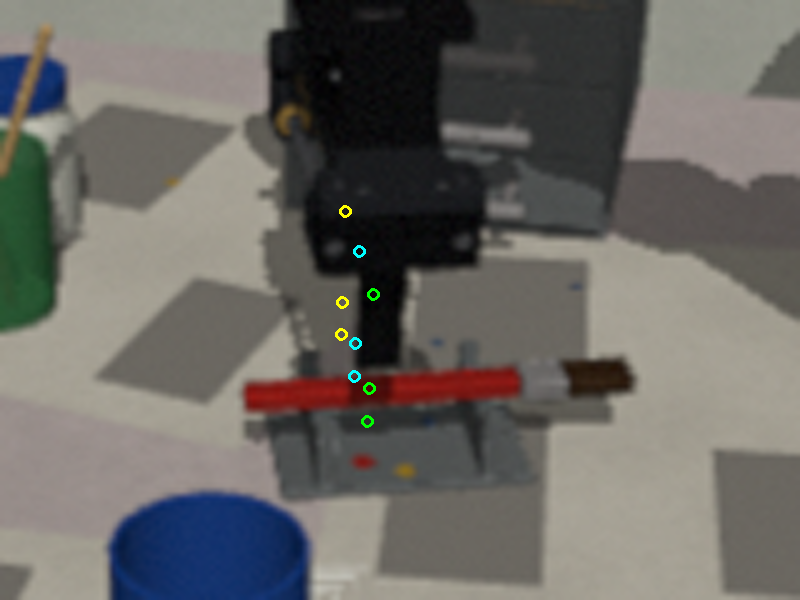

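Seen, the near finger ends at (381,365), just above the brush. The state's pose predicts it at (367,421). I'll descend gently and check this by picture.

Request:
play_rows:
  targets:
    - {"claw":0,"linear":[0.4,-0.2,0.1],"rotation":[0.004,0,-0.004]}
    - {"claw":0,"linear":[0.4,-0.2,0.1],"rotation":[0.004,0,-0.004]}
    - {"claw":0,"linear":[0.3,0,0],"rotation":[0,0,0]}
    - {"claw":0,"linear":[0.1,0,0],"rotation":[0,0,0]}
    - {"claw":0,"linear":[0,0,0],"rotation":[0,0,0]}

```text
time: 4.92
position: [0.5435, -0.2855, 0.0179]
tool_rot: [0.961, 1.342, -0.964]
ft_force: [-0.1, 0.1, 0.0]
grip_width: 1.002
```

```bash
python3 - <<'E'
from h import *
plan((.543,-.283,.024),A)
im=get_image('side')
s=get_state();M=R.from_rotvec(s['tool_rot']).as_matrix()
im=cv2.resize(im[80:200,230:390],None,fx=5,fy=5,interpolation=cv2.INTER_CUBIC)
for k,c in((-.0435,(0,255,0)),(.0435,(0,255,255))):
    for a in(0,-.07):cv2.circle(im,tuple(((px('side',s['position']+M@[a,0,k])-[230,80])*5).astype(int).tolist()),5,c,2)
t=cv2.resize(get_image('top')[150:290,310:430],(514,600),interpolation=cv2.INTER_CUBIC)
for k,c in((-.095,(0,255,0)),(.095,(0,255,255))):
    for b in(-.0375,.0375):cv2.circle(t,tuple(((px('top',s['position']+M@[-.07,b,k])-[310,150])*4.285).astype(int).tolist()),5,c,2)
cv2.imwrite('pics/s4.png',np.hstack([im[150:550,200:640],cv2.resize(t,(343,400))]))
E
```

```text
pos [ 0.5435 -0.2855  0.0179] t 4.92 F [-0.1  0.1  0. ] w 1.002
M [[0.003, 0.946, 0.323], [-0.004, 0.323, -0.946], [-1.0, 0.001, 0.005]]
shift units [-0.24  0.01 -0.1 ]
rot units [-0.002  0.003 -0.001]
```

View pics/s4.png

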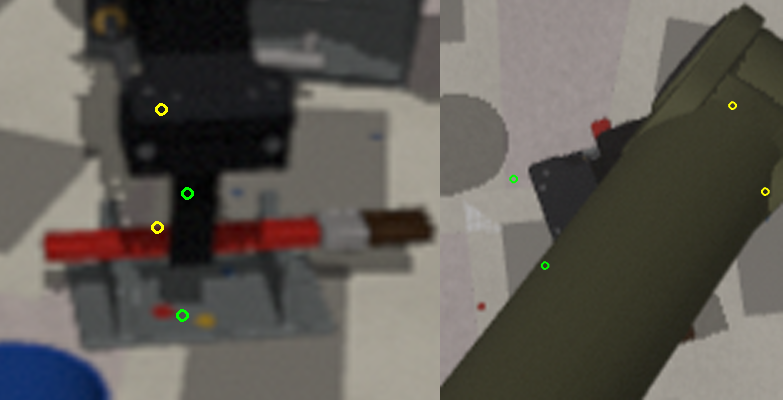

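```bash
python3 - <<'E'
from h import *
s=get_state();M=R.from_rotvec(s['tool_rot']).as_matrix()
g=lambda x,y:((x+200)/5+230,(y+150)/5+80)
def loc(x,y,z):
    return (M.T@(at('side',*g(x,y),z)-s['position'])).round(3)
print('patch bottom on plate',loc(182,303,.006),'patch top',loc(182,268,.006))
for z in(.01,.018,.03,.045):print('tip262 @',z,loc(190,262,z),' tip303@',z,loc(182,303,z))
print('brush at finger',loc(190,240,.048))
print('box bottom front edge',[ (z,loc(210,170,z).tolist()) for z in(.07,.088,.1,.12)])
im=cv2.imread('pics/s4.png');print([im[y,185].tolist() for y in range(200,330,6)])
E
```

```text
patch bottom on plate [ 0.012 -0.005 -0.013] patch top [ 0.013 -0.01   0.021]
tip262 @ 0.01 [ 0.009 -0.014  0.02 ]  tip303@ 0.01 [ 0.008 -0.004 -0.02 ]
tip262 @ 0.018 [ 0.001 -0.012  0.007]  tip303@ 0.018 [ 0.    -0.002 -0.032]
tip262 @ 0.03 [-0.012 -0.009 -0.013]  tip303@ 0.03 [-0.012  0.001 -0.051]
tip262 @ 0.045 [-0.027 -0.004 -0.037]  tip303@ 0.045 [-0.027  0.005 -0.074]
brush at finger [-0.03  -0.007 -0.021]
box bottom front edge [(0.07, [-0.051, -0.021, 0.01]), (0.088, [-0.07, -0.015, -0.022]), (0.1, [-0.082, -0.011, -0.044]), (0.12, [-0.102, -0.004, -0.079])]
[[6, 5, 6], [6, 6, 6], [11, 11, 9], [13, 12, 13], [10, 8, 9], [9, 9, 10], [8, 12, 12], [12, 7, 9], [13, 12, 12], [11, 9, 10], [13, 11, 12], [31, 30, 30], [46, 46, 44], [45, 45, 45], [48, 48, 46], [48, 48, 46], [46, 46, 44], [59, 59, 57], [84, 84, 81], [83, 82, 78], [0, 255, 0], [81, 82, 77]]
```

The pixel geometry suggests the fingertips may really be about 27 mm higher than reported. I'll settle it by lowering gently and watching the force.

Request:
play_rows:
  targets:
    - {"claw":0,"linear":[0.15,0,-0.05],"rotation":[0,0,0]}
    - {"claw":0,"linear":[0.1,0,0],"rotation":[0,0,0]}
    - {"claw":0,"linear":[0,0,0],"rotation":[0,0,0]}

```text
time: 5.27
position: [0.5442, -0.2842, 0.0123]
tool_rot: [0.961, 1.34, -0.963]
ft_force: [0.1, 0.3, -0.0]
grip_width: 0.998
```

Request:
play_rows:
  targets:
    - {"claw":0,"linear":[0.1,0,0],"rotation":[0,0,0]}
    - {"claw":0,"linear":[0.0,0,0],"rotation":[0,0,0]}

```text
time: 5.43
position: [0.5445, -0.284, 0.0097]
tool_rot: [0.961, 1.34, -0.963]
ft_force: [0.1, 0.4, -0.4]
grip_width: 0.997
```

Request:
play_rows:
  targets:
    - {"claw":0,"linear":[0.12,0,0],"rotation":[0,0,0]}
    - {"claw":0,"linear":[0,0,0],"rotation":[0,0,0]}

```text
time: 5.6
position: [0.5447, -0.284, 0.0066]
tool_rot: [0.961, 1.34, -0.962]
ft_force: [0.2, -0.1, -0.4]
grip_width: 1.001
```

Request:
play_rows:
  targets:
    - {"claw":0,"linear":[0.12,0,0],"rotation":[0,0,0]}
    - {"claw":0,"linear":[0,0,0],"rotation":[0,0,0]}

```text
time: 5.77
position: [0.5449, -0.284, 0.0034]
tool_rot: [0.961, 1.34, -0.962]
ft_force: [0.5, 0.7, 0.7]
grip_width: 0.998
```

Request:
play_rows:
  targets:
    - {"claw":0,"linear":[0.12,0,0],"rotation":[0,0,0]}
    - {"claw":0,"linear":[0,0,0],"rotation":[0,0,0]}

```text
time: 5.93
position: [0.5449, -0.284, 0.0]
tool_rot: [0.961, 1.34, -0.962]
ft_force: [0.3, 0.1, 0.0]
grip_width: 1.0
```

Request:
play_rows:
  targets:
    - {"claw":0,"linear":[0.12,0,0],"rotation":[0,0,0]}
    - {"claw":0,"linear":[0,0,0],"rotation":[0,0,0]}

```text
time: 6.1
position: [0.5449, -0.284, -0.0033]
tool_rot: [0.961, 1.34, -0.962]
ft_force: [-0.5, 0.1, 0.1]
grip_width: 0.999
```

No contact even at a reported z below 0, so the pose reads too low. Half-closing, clear of the brush, to see whether the fingers extend as they close.

Request:
play_rows:
  newtons: 10
  targets:
    - {"claw":0.5,"linear":[0,0,0],"rotation":[0,0,0]}
    - {"claw":0.5,"linear":[0,0,0],"rotation":[0,0,0]}
    - {"claw":0.5,"linear":[0,0,0],"rotation":[0,0,0]}

```text
time: 6.35
position: [0.5448, -0.2842, -0.0035]
tool_rot: [0.961, 1.34, -0.962]
ft_force: [-0.2, 0.0, 0.1]
grip_width: 0.852
```

```bash
python3 - <<'E'
from h import *
plan((.543,-.283,.0),A)
im=get_image('side')
s=get_state();M=R.from_rotvec(s['tool_rot']).as_matrix()
im=cv2.resize(im[80:200,230:390],None,fx=5,fy=5,interpolation=cv2.INTER_CUBIC)
w=s['grip_width']*.0435
for k,c in((-w,(0,255,0)),(-w-.013,(255,255,0)),(w,(0,255,255))):
    for a in(0,-.027):cv2.circle(im,tuple(((px('side',s['position']+M@[a,0,k])-[230,80])*5).astype(int).tolist()),4,c,1)
cv2.imwrite('pics/s5.png',im[150:550,200:640])
E
```

```text
pos [ 0.5448 -0.2842 -0.0035] t 6.35 F [-0.2  0.   0.1] w 0.852
M [[0.005, 0.946, 0.324], [-0.005, 0.324, -0.946], [-1.0, 0.004, 0.006]]
shift units [-0.14 -0.05 -0.07]
rot units [-0.001  0.004 -0.002]
```

View pics/s5.png

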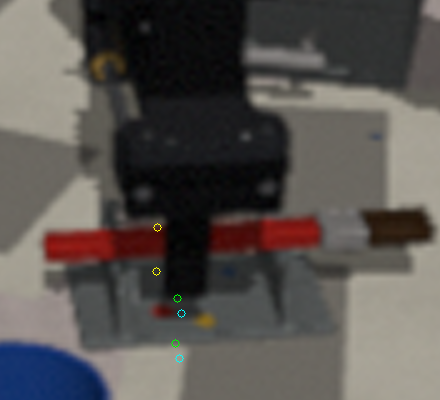

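Request:
play_rows:
  targets:
    - {"claw":0.6,"linear":[0,0,0],"rotation":[0,0,0]}
    - {"claw":0.6,"linear":[0,0,0],"rotation":[0,0,0]}
    - {"claw":0.6,"linear":[0,0,0],"rotation":[0,0,0]}
    - {"claw":0.6,"linear":[0,0,0],"rotation":[0,0,0]}
    - {"claw":0.6,"linear":[0,0,0],"rotation":[0,0,0]}

```text
time: 6.82
position: [0.5451, -0.2842, -0.0031]
tool_rot: [0.961, 1.339, -0.962]
ft_force: [-0.2, 0.4, -0.5]
grip_width: 0.448
```

```bash
python3 - <<'E'
from h import *
plan((.543,-.283,.0),A)
im=get_image('side')
s=get_state();M=R.from_rotvec(s['tool_rot']).as_matrix()
im=cv2.resize(im[80:200,230:390],None,fx=5,fy=5,interpolation=cv2.INTER_CUBIC)[150:550,200:640]
for n,i in(('before',cv2.imread('pics/s5.png')),('now',im)):print(n,[(y,int(i[y,190].max())) for y in range(180,330,5)])
w=s['grip_width']*.0435
for k in(-w,-w-.013):
    for a in(0,-.027):print(k,a,((px('side',s['position']+M@[a,0,k])-[230,80])*5-[200,150]).round(0))
cv2.imwrite('pics/s6.png',im)
E
```

```text
pos [ 0.5451 -0.2842 -0.0031] t 6.82 F [-0.2  0.4 -0.5] w 0.448
M [[0.006, 0.946, 0.324], [-0.005, 0.324, -0.946], [-1.0, 0.004, 0.007]]
shift units [-0.13 -0.06 -0.07]
rot units [-0.001  0.004 -0.003]
before [(180, 7), (185, 5), (190, 13), (195, 16), (200, 12), (205, 11), (210, 12), (215, 9), (220, 6), (225, 8), (230, 9), (235, 6), (240, 5), (245, 4), (250, 8), (255, 10), (260, 13), (265, 12), (270, 10), (275, 14), (280, 13), (285, 12), (290, 10), (295, 22), (300, 41), (305, 47), (310, 45), (315, 53), (320, 77), (325, 84)]
now [(180, 10), (185, 10), (190, 14), (195, 13), (200, 12), (205, 13), (210, 10), (215, 11), (220, 12), (225, 10), (230, 10), (235, 10), (240, 6), (245, 6), (250, 7), (255, 10), (260, 9), (265, 7), (270, 10), (275, 24), (280, 43), (285, 48), (290, 45), (295, 52), (300, 73), (305, 84), (310, 83), (315, 83), (320, 84), (325, 82)]
-0.01870557489951589 0 [170. 325.]
-0.01870557489951589 -0.027 [172. 281.]
-0.03170557489951589 0 [174. 339.]
-0.03170557489951589 -0.027 [176. 295.]
```

The tip rose only by the jaw travel, so there is no extension. The bias is a constant ~27 mm in z, and the pads are now at brush height. Closing.

Request:
play_rows:
  newtons: 25
  targets:
    - {"claw":1,"linear":[0.08,0,0],"rotation":[0,0,0]}
    - {"claw":1,"linear":[0,0,0],"rotation":[0,0,0]}
    - {"claw":1,"linear":[0,0,0],"rotation":[0,0,0]}
    - {"claw":1,"linear":[0,0,0],"rotation":[0,0,0]}
    - {"claw":1,"linear":[0,0,0],"rotation":[0,0,0]}
    - {"claw":1,"linear":[0,0,0],"rotation":[0,0,0]}
    - {"claw":1,"linear":[0,0,0],"rotation":[0,0,0]}

```text
time: 7.45
position: [0.545, -0.284, -0.0054]
tool_rot: [0.961, 1.34, -0.962]
ft_force: [0.4, -0.2, 0.2]
grip_width: 0.179
```

Width 15.6 mm, so the handle is gripped. Lifting, then tilting the bristles down.

Request:
play_rows:
  newtons: 35
  targets:
    - {"claw":1,"linear":[-0.3,0,0],"rotation":[0,0,0]}
    - {"claw":1,"linear":[-0.6,0,0],"rotation":[0,0,0]}
    - {"claw":1,"linear":[-0.9,0,0],"rotation":[0,0,0]}
    - {"claw":1,"linear":[-0.9,0,0],"rotation":[0,0,0]}
    - {"claw":1,"linear":[-0.9,0,0],"rotation":[0,0,0]}
    - {"claw":1,"linear":[-0.9,0,0],"rotation":[0,0,0]}
    - {"claw":1,"linear":[-0.9,0,0],"rotation":[0,0,0]}
    - {"claw":1,"linear":[-0.9,0,0],"rotation":[0,0,0]}
    - {"claw":1,"linear":[-0.9,0,0],"rotation":[0,0,0]}
    - {"claw":1,"linear":[-0.9,0,0],"rotation":[0,0,0]}

```text
time: 8.28
position: [0.5386, -0.2816, 0.2031]
tool_rot: [0.962, 1.351, -0.969]
ft_force: [0.8, 0.2, -0.9]
grip_width: 0.18
```

```bash
python3 - <<'E'
from h import *
T=A@R.from_rotvec([0,0,np.radians(58)]).as_matrix()
rows((.63,-.20,.23),T,11,11)
E
```

```text
pos [ 0.5386 -0.2816  0.2031] t 8.28 F [ 0.8  0.2 -0.9] w 0.18 q [-0.21  0.28  0.79  1.56 -0.2   1.4  -0.65] left [-0.3  0.1 58.3]
[-0.1, 0.41, -0.17] [-0.0, 0.0, 0.059]
[-0.06, 0.42, -0.17] [-0.0, 0.0, 0.059]
[-0.02, 0.42, -0.17] [-0.0, 0.0, 0.059]
[0.02, 0.42, -0.17] [-0.0, 0.0, 0.059]
[0.05, 0.42, -0.17] [-0.0, 0.0, 0.059]
[0.09, 0.41, -0.17] [-0.0, 0.0, 0.059]
[0.13, 0.4, -0.17] [-0.0, 0.0, 0.059]
[0.17, 0.39, -0.17] [-0.0, 0.0, 0.059]
[0.2, 0.37, -0.17] [-0.0, 0.0, 0.059]
[0.24, 0.35, -0.17] [-0.0, 0.0, 0.059]
[0.27, 0.33, -0.17] [-0.0, 0.0, 0.059]
```

Request:
play_rows:
  targets:
    - {"claw":1,"linear":[-0.1,0.41,-0.17],"rotation":[0,0,0.059]}
    - {"claw":1,"linear":[-0.06,0.42,-0.17],"rotation":[0,0,0.059]}
    - {"claw":1,"linear":[-0.02,0.42,-0.17],"rotation":[0,0,0.059]}
    - {"claw":1,"linear":[0.02,0.42,-0.17],"rotation":[0,0,0.059]}
    - {"claw":1,"linear":[0.05,0.42,-0.17],"rotation":[0,0,0.059]}
    - {"claw":1,"linear":[0.09,0.41,-0.17],"rotation":[0,0,0.059]}
    - {"claw":1,"linear":[0.13,0.4,-0.17],"rotation":[0,0,0.059]}
    - {"claw":1,"linear":[0.17,0.39,-0.17],"rotation":[0,0,0.059]}
    - {"claw":1,"linear":[0.2,0.37,-0.17],"rotation":[0,0,0.059]}
    - {"claw":1,"linear":[0.24,0.35,-0.17],"rotation":[0,0,0.059]}

```text
time: 9.12
position: [0.6299, -0.2132, 0.2513]
tool_rot: [1.396, 0.685, -0.212]
ft_force: [0.1, 0.9, 0.1]
grip_width: 0.181
```

Request:
play_rows:
  targets:
    - {"claw":1,"linear":[0,0,0],"rotation":[0,0,0]}
    - {"claw":1,"linear":[0,0,0],"rotation":[0,0,0]}

```text
time: 9.28
position: [0.6265, -0.213, 0.2479]
tool_rot: [1.403, 0.687, -0.215]
ft_force: [0.6, -0.3, -0.4]
grip_width: 0.178
```

```bash
cat >> h.py <<'E'
def tip(bias=(0,0,.027),atool=0):
    "brush tip and handle end in world, by state (grasp at brush x=+13, brush mid 17 mm behind real TCP)"
    s=get_state();M=R.from_rotvec(s['tool_rot']).as_matrix()
    g=lambda y:s['position']+np.array(bias)+M@[-.017-atool,y,0]
    return g(-.133),g(.067)
E
python3 - <<'E'
from h import *
T=A@R.from_rotvec([0,0,np.radians(58)]).as_matrix()
plan((.63,-.20,.23),T)
a=get_image('side');b=get_image('top')
for kw,c in((dict(),(0,255,0)),(dict(bias=(0,0,0),atool=.027),(255,255,0))):
    for p in tip(**kw):
        print(p.round(3));
        for n,i in(('side',a),('top',b)):cv2.circle(i,tuple(px(n,p).astype(int).tolist()),3,c,1)
cv2.imwrite('pics/t7.png',cv2.resize(np.hstack([a[40:240,190:430],b[120:320,270:430]]),None,fx=2,fy=2,interpolation=cv2.INTER_CUBIC))
E
```

```text
pos [ 0.6265 -0.213   0.2479] t 9.28 F [ 0.6 -0.3 -0.4] w 0.178
M [[0.79, 0.526, 0.313], [0.254, 0.184, -0.95], [-0.558, 0.83, 0.012]]
shift units [ 0.64 -0.42 -0.46]
rot units [0.002 0.011 0.021]
[ 0.544 -0.242  0.175]
[ 0.649 -0.205  0.341]
[ 0.523 -0.249  0.163]
[ 0.628 -0.212  0.329]
```

View pics/t7.png

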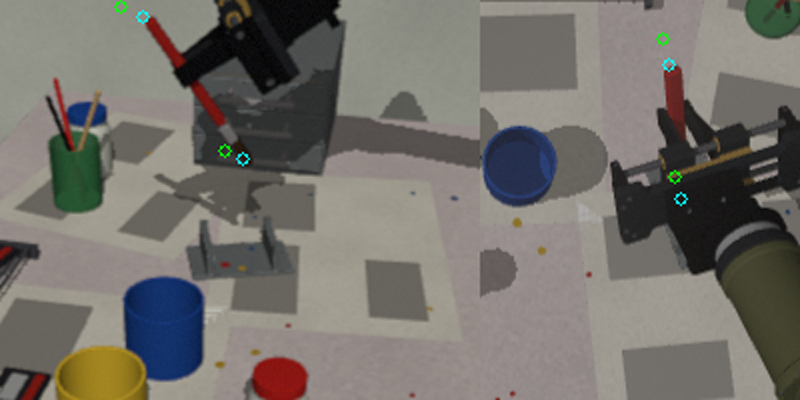

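The cyan marks (real fingertips 27 mm short of the reported TCP, along the tool) fit both views: bristle tip at (243,158) in the side view, handle end at (671,67) in the top view. Moving the tip over the cup.

```bash
cat >> h.py <<'E'
def tiprows(P,n,m=10):
    s=get_state();M=R.from_rotvec(s['tool_rot']).as_matrix();t=tip((0,0,0),.027)[0];d=np.array(P)-t
    print('tip',t.round(4),'handle end',tip((0,0,0),.027)[1].round(3),'togo',d.round(4));rows(s['position']+d,M,n,1)
E
python3 - <<'E'
from h import *
tiprows((.558,-.078,.125),10)
E
```

```text
tip [ 0.5226 -0.249   0.1627] handle end [ 0.628 -0.212  0.329] togo [ 0.0354  0.171  -0.0377]
pos [ 0.6272 -0.2129  0.2485] t 9.38 F [ 0.6 -0.8 -0.6] w 0.176 q [-0.2  -0.1   0.92  2.12 -1.1   0.84  0.17] left [ 0. -0. -0.]
[0.37, 0.08, -0.61] [0.0, -0.0, -0.0]
```

Request:
play_rows:
  targets:
    - {"claw":1,"linear":[0.25,0.05,-0.4],"rotation":[0,0,0]}
    - {"claw":1,"linear":[0.37,0.08,-0.61],"rotation":[0,0,0]}
    - {"claw":1,"linear":[0.37,0.08,-0.61],"rotation":[0,0,0]}
    - {"claw":1,"linear":[0.37,0.08,-0.61],"rotation":[0,0,0]}
    - {"claw":1,"linear":[0.37,0.08,-0.61],"rotation":[0,0,0]}
    - {"claw":1,"linear":[0.37,0.08,-0.61],"rotation":[0,0,0]}
    - {"claw":1,"linear":[0.37,0.08,-0.61],"rotation":[0,0,0]}
    - {"claw":1,"linear":[0.25,0.05,-0.4],"rotation":[0,0,0]}
    - {"claw":1,"linear":[0,0,0],"rotation":[0,0,0]}
    - {"claw":1,"linear":[0,0,0],"rotation":[0,0,0]}

```text
time: 10.22
position: [0.6643, -0.0855, 0.2354]
tool_rot: [1.377, 0.682, -0.209]
ft_force: [0.5, -0.2, 0.3]
grip_width: 0.178
```

```bash
python3 - <<'E'
from h import *
tiprows((.558,-.078,.11),3)
E
```

```text
tip [ 0.5606 -0.1243  0.1496] handle end [ 0.664 -0.082  0.316] togo [-0.0026  0.0463 -0.0396]
pos [ 0.6643 -0.0855  0.2354] t 10.22 F [ 0.5 -0.2  0.3] w 0.178 q [-0.3  -0.2   0.68  2.23 -1.09  0.52  0.03] left [ 0. -0. -0.]
[0.42, -0.33, -0.61] [0.0, -0.0, -0.0]
```

Request:
play_rows:
  targets:
    - {"claw":1,"linear":[0.2,-0.2,-0.5],"rotation":[0,0,-0.03]}
    - {"claw":1,"linear":[0.2,-0.2,-0.5],"rotation":[0,0,-0.03]}
    - {"claw":1,"linear":[0.2,-0.2,-0.5],"rotation":[0,0,0]}
    - {"claw":1,"linear":[0,0,0],"rotation":[0,0,0]}
    - {"claw":1,"linear":[0,0,0],"rotation":[0,0,0]}

```text
time: 10.63
position: [0.6593, -0.0563, 0.2193]
tool_rot: [1.344, 0.739, -0.291]
ft_force: [-0.4, 0.8, -0.5]
grip_width: 0.181
```

```bash
python3 - <<'E'
from h import *
tiprows((.553,-.078,.11),3)
a=get_image('side');b=get_image('top')
for p in tip((0,0,0),.027):
    for n,i in(('side',a),('top',b)):cv2.circle(i,tuple(px(n,p).astype(int).tolist()),2,(255,255,0),1)
for n,i in(('side',a),('top',b)):
    for k in(0,1.57,3.14,4.71):cv2.circle(i,tuple(px(n,(.573+.042*np.cos(k),-.073+.042*np.sin(k),.08)).round().astype(int).tolist()),1,(0,255,0),-1)
cv2.imwrite('pics/t8.png',cv2.resize(np.hstack([a[60:260,200:350],b[120:320,220:350]]),None,fx=2.8,fy=2.8,interpolation=cv2.INTER_CUBIC))
E
```

```text
tip [ 0.5482 -0.0967  0.1442] handle end [ 0.666 -0.05   0.299] togo [ 0.0048  0.0187 -0.0342]
pos [ 0.6593 -0.0563  0.2193] t 10.63 F [-0.4  0.8 -0.5] w 0.181 q [-0.25 -0.21  0.52  2.22 -0.84  0.47 -0.28] left [-0.  0.  0.]
[0.39, -0.26, -0.24] [-0.0, 0.0, 0.0]
```

View pics/t8.png

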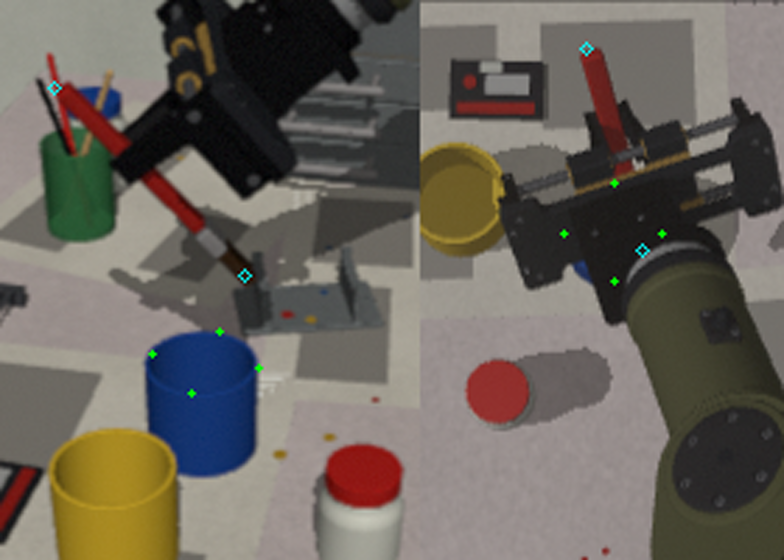

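Side view: the bristle end is at (247,275), just above and behind the cup. The rim spans (147–257, 331–397), matching the model within about 1 px. Moving in over the cup, then down.

Request:
play_rows:
  targets:
    - {"claw":1,"linear":[0.39,-0.26,-0.24],"rotation":[0,0,0]}
    - {"claw":1,"linear":[0.39,-0.26,-0.24],"rotation":[0,0,0]}
    - {"claw":1,"linear":[0.2,-0.13,-0.1],"rotation":[0,0,0]}
    - {"claw":1,"linear":[0,0,0],"rotation":[0,0,0]}
    - {"claw":1,"linear":[0,0,0],"rotation":[0,0,0]}

```text
time: 11.15
position: [0.6654, -0.0493, 0.1928]
tool_rot: [1.35, 0.728, -0.297]
ft_force: [-0.0, 0.5, -0.4]
grip_width: 0.182
```

```bash
python3 - <<'E'
from h import *
tiprows((.554,-.079,.03),5)
E
```

```text
tip [ 0.5541 -0.0883  0.1172] handle end [ 0.672 -0.043  0.272] togo [-0.0001  0.0093 -0.0872]
pos [ 0.6654 -0.0493  0.1928] t 11.15 F [-0.   0.5 -0.4] w 0.182 q [-0.31 -0.17  0.56  2.25 -0.98  0.41 -0.16] left [-0.  0.  0.]
[0.45, -0.53, -0.1] [-0.0, 0.0, 0.0]
```

Request:
play_rows:
  targets:
    - {"claw":1,"linear":[0.2,-0.25,-0.3],"rotation":[0,0,0]}
    - {"claw":1,"linear":[0.4,-0.47,-0.2],"rotation":[0,0,0]}
    - {"claw":1,"linear":[0.4,-0.47,0],"rotation":[0,0,0]}
    - {"claw":1,"linear":[0,0,0],"rotation":[0,0,0]}
    - {"claw":1,"linear":[0,0,0],"rotation":[0,0,0]}

```text
time: 11.57
position: [0.6661, -0.0448, 0.1585]
tool_rot: [1.353, 0.716, -0.298]
ft_force: [0.0, -0.4, -0.8]
grip_width: 0.178
```

```bash
python3 - <<'E'
from h import *
tiprows((.554,-.079,.03),3)
E
```

```text
tip [ 0.5551 -0.0829  0.082 ] handle end [ 0.672 -0.039  0.238] togo [-0.0011  0.0039 -0.052 ]
pos [ 0.6661 -0.0448  0.1585] t 11.57 F [ 0.  -0.4 -0.8] w 0.178 q [-0.38 -0.12  0.64  2.3  -1.22  0.37  0.08] left [ 0.  0. -0.]
[0.43, -0.54, -0.09] [0.0, 0.0, -0.0]
```

Request:
play_rows:
  targets:
    - {"claw":1,"linear":[0.3,-0.38,-0.1],"rotation":[0,0,0]}
    - {"claw":1,"linear":[0.4,-0.5,-0.1],"rotation":[0,0,0]}
    - {"claw":1,"linear":[0.3,-0.38,-0.03],"rotation":[0,0,0]}
    - {"claw":1,"linear":[0,0,0],"rotation":[0,0,0]}

```text
time: 11.9
position: [0.6691, -0.0442, 0.125]
tool_rot: [1.355, 0.705, -0.293]
ft_force: [-0.4, 1.3, -0.8]
grip_width: 0.18
```

```bash
python3 - <<'E'
from h import *
tiprows((.554,-.079,.028),2)
E
```

```text
tip [ 0.5588 -0.0819  0.0474] handle end [ 0.674 -0.038  0.205] togo [-0.0048  0.0029 -0.0194]
pos [ 0.6691 -0.0442  0.125 ] t 11.9 F [-0.4  1.3 -0.8] w 0.18 q [-0.43 -0.04  0.7   2.33 -1.54  0.39  0.39] left [ 0. -0. -0.]
[0.18, -0.35, -0.1] [0.0, -0.0, -0.0]
```

Joint 5 is near its limit (-1.54 of -1.56). I'll turn the brush about its tip, yawing towards the arm plane and tilting slightly less, to relieve it.

```bash
cat >> h.py <<'E'
def turn(yaw,tilt,P,n):
    "turn about the brush tip (deg) while tip goes to P"
    s=get_state();M=R.from_rotvec(s['tool_rot']).as_matrix()
    N=R.from_rotvec([0,0,np.radians(yaw)]).as_matrix()@M@R.from_rotvec([0,0,np.radians(tilt)]).as_matrix()
    print('tip',tip((0,0,0),.027)[0].round(4),'bdir',N[:,1].round(2));rows(np.array(P)-N@[-.044,-.133,0],N,n)
E
python3 - <<'E'
from h import *
turn(-6,-3,(.556,-.080,.047),2)
E
```

```text
tip [ 0.5588 -0.0819  0.0474] bdir [0.64 0.16 0.75]
pos [ 0.6691 -0.0442  0.125 ] t 11.9 F [-0.4  1.3 -0.8] w 0.18 q [-0.43 -0.04  0.7   2.33 -1.54  0.39  0.39] left [ 3.8 -4.6 -3.3]
[0.11, -0.09, 0.2] [0.021, -0.026, -0.018]
[0.12, -0.08, 0.2] [0.021, -0.026, -0.018]
```

Request:
play_rows:
  targets:
    - {"claw":1,"linear":[0.11,-0.09,0.2],"rotation":[0.021,-0.026,-0.018]}
    - {"claw":1,"linear":[0.12,-0.08,0.2],"rotation":[0.021,-0.026,-0.018]}

```text
time: 12.07
position: [0.6741, -0.058, 0.1199]
tool_rot: [1.384, 0.665, -0.425]
ft_force: [-1.3, -0.5, -1.9]
grip_width: 0.181
```

```bash
python3 - <<'E'
from h import *
turn(-8,-2,(.556,-.080,.030),4)
E
```

```text
tip [ 0.5564 -0.0833  0.0483] bdir [0.68 0.06 0.73]
pos [ 0.6741 -0.058   0.1199] t 12.07 F [-1.3 -0.5 -1.9] w 0.181 q [-0.46 -0.05  0.65  2.31 -1.37  0.23  0.1 ] left [ 5.3 -5.9 -2.4]
[0.17, -0.16, 0.13] [0.015, -0.017, -0.007]
[0.17, -0.16, 0.13] [0.015, -0.017, -0.007]
[0.18, -0.15, 0.13] [0.015, -0.017, -0.007]
[0.18, -0.15, 0.13] [0.015, -0.017, -0.007]
```

```bash
python3 - <<'E'
from h import *
turn(0,-6,(.551,-.079,.036),4)
E
```

```text
tip [ 0.5564 -0.0833  0.0483] bdir [0.71 0.17 0.68]
pos [ 0.6741 -0.058   0.1199] t 12.07 F [-1.3 -0.5 -1.9] w 0.181 q [-0.46 -0.05  0.65  2.31 -1.37  0.23  0.1 ] left [-0.  0. -6.]
[0.18, -0.17, -0.06] [-0.0, 0.0, -0.017]
[0.19, -0.17, -0.06] [-0.0, 0.0, -0.017]
[0.19, -0.16, -0.06] [-0.0, 0.0, -0.017]
[0.19, -0.16, -0.06] [-0.0, 0.0, -0.017]
```

Request:
play_rows:
  targets:
    - {"claw":1,"linear":[0.18,-0.17,-0.06],"rotation":[0,0,-0.02]}
    - {"claw":1,"linear":[0.19,-0.17,-0.06],"rotation":[0,0,-0.02]}

```text
time: 12.23
position: [0.6773, -0.0555, 0.1121]
tool_rot: [1.37, 0.704, -0.475]
ft_force: [0.3, 0.7, -1.0]
grip_width: 0.18
```

```bash
python3 - <<'E'
from h import *
turn(0,-3,(.551,-.079,.035),3)
E
```

```text
tip [ 0.5555 -0.0806  0.0476] bdir [0.72 0.16 0.68]
pos [ 0.6773 -0.0555  0.1121] t 12.23 F [ 0.3  0.7 -1. ] w 0.18 q [-0.43 -0.03  0.6   2.27 -1.04  0.23 -0.25] left [-0.  0. -3.]
[0.17, -0.19, -0.04] [-0.0, 0.0, -0.011]
[0.17, -0.19, -0.04] [-0.0, 0.0, -0.011]
[0.18, -0.18, -0.04] [-0.0, 0.0, -0.011]
```

Request:
play_rows:
  targets:
    - {"claw":1,"linear":[0.2,-0.2,-0.04],"rotation":[0,0,-0.011]}
    - {"claw":1,"linear":[0.2,-0.2,-0.04],"rotation":[0,0,-0.011]}
    - {"claw":1,"linear":[0.15,-0.15,0],"rotation":[0,0,0]}

```text
time: 12.48
position: [0.6831, -0.0544, 0.1017]
tool_rot: [1.361, 0.721, -0.495]
ft_force: [0.7, 0.1, -0.5]
grip_width: 0.177
```

```bash
python3 - <<'E'
from h import *
turn(0,0,(.551,-.078,.030),2)
E
```

```text
tip [ 0.5597 -0.0797  0.0403] bdir [0.7  0.16 0.7 ]
pos [ 0.6831 -0.0544  0.1017] t 12.48 F [ 0.7  0.1 -0.5] w 0.177 q [-0.43  0.01  0.6   2.25 -1.01  0.24 -0.29] left [-0.  0.  0.]
[0.03, -0.26, -0.07] [-0.0, 0.0, 0.0]
[0.03, -0.26, -0.07] [-0.0, 0.0, 0.0]
```

Request:
play_rows:
  targets:
    - {"claw":1,"linear":[0.1,-0.28,-0.05],"rotation":[0,0,0]}
    - {"claw":1,"linear":[0.1,-0.28,-0.05],"rotation":[0,0,0]}
    - {"claw":1,"linear":[0,0,0],"rotation":[0,0,0]}
    - {"claw":1,"linear":[0,0,0],"rotation":[0,0,0]}

```text
time: 12.82
position: [0.6814, -0.055, 0.0964]
tool_rot: [1.365, 0.712, -0.488]
ft_force: [-0.9, -0.2, -0.5]
grip_width: 0.175
```

```bash
python3 - <<'E'
from h import *
turn(0,0,(.555,-.078,.028),2)
E
```

```text
tip [ 0.5587 -0.0799  0.0337] bdir [0.69 0.16 0.71]
pos [ 0.6814 -0.055   0.0964] t 12.82 F [-0.9 -0.2 -0.5] w 0.175 q [-0.43  0.02  0.59  2.26 -1.14  0.23 -0.16] left [0. 0. 0.]
[0.03, -0.12, -0.06] [0.0, 0.0, 0.0]
[0.03, -0.12, -0.06] [0.0, 0.0, 0.0]
```

Request:
play_rows:
  targets:
    - {"claw":1,"linear":[0.1,-0.2,-0.05],"rotation":[0,0,0]}
    - {"claw":1,"linear":[0.1,-0.2,-0.05],"rotation":[0,0,0]}
    - {"claw":1,"linear":[0,0,0],"rotation":[0,0,0]}
    - {"claw":1,"linear":[0,0,0],"rotation":[0,0,0]}
    - {"claw":1,"linear":[0,0,0],"rotation":[0,0,0]}
    - {"claw":1,"linear":[0,0,0],"rotation":[0,0,0]}
    - {"claw":1,"linear":[0,0,0],"rotation":[0,0,0]}

```text
time: 13.4
position: [0.6834, -0.0552, 0.0956]
tool_rot: [1.369, 0.701, -0.481]
ft_force: [0.1, -0.7, -0.7]
grip_width: 0.183
```

```bash
python3 - <<'E'
from h import *
turn(0,0,(.555,-.078,.12),4)
a=get_image('side');b=get_image('top')
t,h=tip((0,0,0),.027)
for p,c in((t,(0,255,0)),(h,(255,255,0))):
    for n,i in(('side',a),('top',b)):print(n,px(n,p).round(1))
cv2.imwrite('pics/dip.png',a)
# visible red handle + ferrule line in side
hsv=cv2.cvtColor(a,cv2.COLOR_BGR2HSV);m=cv2.inRange(hsv,(0,150,60),(6,255,255))|cv2.inRange(hsv,(172,150,60),(180,255,255))
n,l,st,c=cv2.connectedComponentsWithStats(m);print([(st[i].tolist(),c[i].round(0).tolist()) for i in range(1,n) if st[i,4]>25])
b2=cv2.inRange(hsv,(105,120,30),(130,255,255));n,l,st,c=cv2.connectedComponentsWithStats(b2);print([st[i].tolist() for i in range(1,n) if st[i,4]>200])
E
```

```text
tip [ 0.5613 -0.0798  0.0313] bdir [0.68 0.16 0.71]
pos [ 0.6834 -0.0552  0.0956] t 13.4 F [ 0.1 -0.7 -0.7] w 0.183 q [-0.42  0.02  0.59  2.27 -1.25  0.23 -0.06] left [0. 0. 0.]
[-0.66, 0.59, 0.02] [0.0, 0.0, 0.0]
[-0.66, 0.59, 0.02] [0.0, 0.0, 0.0]
[-0.66, 0.59, 0.02] [0.0, 0.0, 0.0]
[-0.66, 0.59, 0.02] [0.0, 0.0, 0.0]
side [279.3 205.6]
top [291.  210.7]
side [209.6 149.2]
top [278.6 140. ]
[([548, 44, 12, 52, 335], [555.0, 72.0]), ([217, 80, 10, 35, 67], [222.0, 98.0]), ([554, 99, 6, 15, 48], [558.0, 108.0]), ([211, 148, 26, 22, 189], [223.0, 158.0]), ([149, 160, 20, 15, 89], [158.0, 167.0]), ([177, 163, 19, 16, 92], [186.0, 170.0]), ([241, 174, 22, 19, 145], [252.0, 183.0]), ([127, 184, 19, 19, 108], [136.0, 193.0]), ([156, 189, 21, 18, 104], [166.0, 198.0]), ([97, 215, 24, 22, 145], [109.0, 225.0]), ([133, 219, 19, 22, 134], [142.0, 230.0]), ([316, 219, 27, 22, 489], [329.0, 230.0]), ([196, 227, 17, 23, 135], [204.0, 238.0]), ([89, 228, 7, 5, 26], [92.0, 230.0]), ([124, 233, 7, 6, 28], [127.0, 236.0]), ([186, 241, 7, 5, 28], [189.0, 243.0]), ([68, 249, 20, 28, 174], [77.0, 263.0]), ([97, 258, 29, 27, 196], [111.0, 271.0]), ([57, 268, 7, 6, 34], [60.0, 271.0]), ([89, 273, 8, 7, 35], [93.0, 276.0])]
[[252, 179, 39, 51, 1372]]
```

Request:
play_rows:
  targets:
    - {"claw":1,"linear":[0.1,-0.22,0],"rotation":[0,0,0]}
    - {"claw":1,"linear":[0.1,-0.22,0],"rotation":[0,0,0]}
    - {"claw":1,"linear":[0.04,-0.08,0],"rotation":[0,0,0]}
    - {"claw":1,"linear":[0.04,-0.08,0],"rotation":[0,0,0]}
    - {"claw":1,"linear":[0.04,-0.08,0],"rotation":[0,0,0]}
    - {"claw":1,"linear":[0,0,0],"rotation":[0,0,0]}

```text
time: 14.0
position: [0.6813, -0.058, 0.0829]
tool_rot: [1.372, 0.693, -0.475]
ft_force: [-1.6, -0.4, -0.1]
grip_width: 0.18
```

```bash
python3 - <<'E'
from h import *
turn(0,0,(.555,-.080,.13),6)
E
```

```text
tip [ 0.5598 -0.0823  0.0176] bdir [0.68 0.15 0.72]
pos [ 0.6813 -0.058   0.0829] t 14.0 F [-1.6 -0.4 -0.1] w 0.18 q [-0.4   0.05  0.59  2.29 -1.47  0.24  0.16] left [0. 0. 0.]
[-0.54, 0.52, 0.02] [0.0, 0.0, 0.0]
[-0.54, 0.52, 0.02] [0.0, 0.0, 0.0]
[-0.54, 0.52, 0.02] [0.0, 0.0, 0.0]
[-0.54, 0.52, 0.02] [0.0, 0.0, 0.0]
[-0.54, 0.52, 0.02] [0.0, 0.0, 0.0]
[-0.54, 0.52, 0.02] [0.0, 0.0, 0.0]
```

Dipped, with the model tip at 18–34 mm for over a second. Withdrawing straight up.

Request:
play_rows:
  targets:
    - {"claw":1,"linear":[-0.4,0.4,0],"rotation":[0,0,0]}
    - {"claw":1,"linear":[-0.54,0.52,0],"rotation":[0,0,0]}
    - {"claw":1,"linear":[-0.54,0.52,0],"rotation":[0,0,0]}
    - {"claw":1,"linear":[-0.54,0.52,0],"rotation":[0,0,0]}
    - {"claw":1,"linear":[-0.54,0.52,0],"rotation":[0,0,0]}
    - {"claw":1,"linear":[-0.54,0.52,0],"rotation":[0,0,0]}

```text
time: 14.5
position: [0.6729, -0.0523, 0.1742]
tool_rot: [1.37, 0.704, -0.485]
ft_force: [0.7, 0.8, -0.6]
grip_width: 0.181
```

```bash
python3 - <<'E'
from h import *
c,s_=np.cos(np.radians(6.35)),np.sin(np.radians(6.35))
D=np.array([[0,0,-1],[c,s_,0],[s_,-c,0]]).T
turn(0,0,(.555,-.080,.19),3)
s=get_state();rows(s['position']+[0,0,.08],D,12,12)
E
```

```text
tip [ 0.5506 -0.0766  0.1104] bdir [0.69 0.15 0.71]
pos [ 0.6729 -0.0523  0.1742] t 14.5 F [ 0.7  0.8 -0.6] w 0.181 q [-0.3  -0.14  0.43  2.21 -0.45  0.31 -0.85] left [0. 0. 0.]
[-0.71, 0.79, 0.11] [0.0, 0.0, 0.0]
[-0.71, 0.79, 0.11] [0.0, 0.0, 0.0]
[-0.71, 0.79, 0.11] [0.0, 0.0, 0.0]
pos [ 0.6729 -0.0523  0.1742] t 14.5 F [ 0.7  0.8 -0.6] w 0.181 q [-0.3  -0.14  0.43  2.21 -0.45  0.31 -0.85] left [  4.4   1.3 -45.5]
[-0.19, 0.19, 0.01] [0.004, 0.001, -0.042]
[-0.2, 0.18, 0.01] [0.004, 0.001, -0.042]
[-0.21, 0.16, 0.01] [0.004, 0.001, -0.042]
[-0.22, 0.15, 0.01] [0.004, 0.001, -0.042]
[-0.23, 0.13, 0.01] [0.004, 0.001, -0.042]
[-0.24, 0.12, 0.01] [0.004, 0.001, -0.042]
[-0.25, 0.1, 0.01] [0.004, 0.001, -0.042]
[-0.25, 0.09, 0.0] [0.004, 0.001, -0.042]
[-0.26, 0.07, 0.0] [0.004, 0.001, -0.042]
[-0.26, 0.05, 0.0] [0.004, 0.001, -0.042]
[-0.26, 0.04, 0.0] [0.004, 0.001, -0.042]
[-0.27, 0.02, 0.0] [0.004, 0.001, -0.042]
```

Request:
play_rows:
  targets:
    - {"claw":1,"linear":[-0.25,0.25,0],"rotation":[0,0,-0.02]}
    - {"claw":1,"linear":[-0.25,0.25,0],"rotation":[0.005,0,-0.045]}
    - {"claw":1,"linear":[-0.21,0.16,0],"rotation":[0.005,0,-0.045]}
    - {"claw":1,"linear":[-0.22,0.15,0],"rotation":[0.005,0,-0.045]}
    - {"claw":1,"linear":[-0.23,0.13,0],"rotation":[0.005,0,-0.045]}
    - {"claw":1,"linear":[-0.24,0.12,0],"rotation":[0.005,0,-0.045]}
    - {"claw":1,"linear":[-0.25,0.1,0],"rotation":[0.005,0,-0.045]}
    - {"claw":1,"linear":[-0.25,0.09,0],"rotation":[0.005,0,-0.045]}
    - {"claw":1,"linear":[-0.26,0.07,0],"rotation":[0.005,0,-0.045]}
    - {"claw":1,"linear":[-0.26,0.05,0],"rotation":[0.005,0,-0.045]}

```text
time: 15.33
position: [0.6653, -0.0549, 0.251]
tool_rot: [1.169, 1.165, -1.082]
ft_force: [0.1, 0.0, -0.7]
grip_width: 0.181
```

```bash
cat >> h.py <<'E'
c_,s_=np.cos(np.radians(6.35)),np.sin(np.radians(6.35))
D=np.array([[0,0,-1],[c_,s_,0],[s_,-c_,0]]).T
RC=np.array([.5113,.2979]); G=RC+.013*np.array([c_,s_])  # TCP xy so that brush origin is over the rest's middle
E
python3 - <<'E'
from h import *
print(G);rows((*G,.2),D,16,10)
print(tip((0,0,0),.027))
E
```

```text
[0.52422024 0.29933782]
pos [ 0.6653 -0.0549  0.251 ] t 15.33 F [ 0.1  0.  -0.7] w 0.181 q [-0.19  0.25  0.28  1.42 -0.06  1.38 -1.39] left [-1.1  1.6 -5.4]
[0.08, -0.28, -0.92] [-0.001, 0.001, -0.004]
[0.08, -0.28, -0.92] [-0.001, 0.001, -0.004]
[0.08, -0.28, -0.92] [-0.001, 0.001, -0.004]
[0.09, -0.27, -0.92] [-0.001, 0.001, -0.004]
[0.09, -0.27, -0.92] [-0.001, 0.001, -0.004]
[0.09, -0.27, -0.92] [-0.001, 0.001, -0.004]
[0.1, -0.27, -0.92] [-0.001, 0.001, -0.004]
[0.1, -0.27, -0.92] [-0.001, 0.001, -0.004]
[0.1, -0.27, -0.92] [-0.001, 0.001, -0.004]
[0.11, -0.26, -0.92] [-0.001, 0.001, -0.004]
(array([ 0.52923903, -0.06647063,  0.28227599]), array([ 0.72747911, -0.04788139,  0.3011257 ]))
```

Request:
play_rows:
  targets:
    - {"claw":1,"linear":[0.08,-0.15,-0.5],"rotation":[0,0,-0.004]}
    - {"claw":1,"linear":[0.08,-0.28,-0.9],"rotation":[-0.001,0.001,-0.004]}
    - {"claw":1,"linear":[0.08,-0.28,-0.9],"rotation":[-0.001,0.001,-0.004]}
    - {"claw":1,"linear":[0.09,-0.27,-0.9],"rotation":[-0.001,0.001,-0.004]}
    - {"claw":1,"linear":[0.09,-0.27,-0.9],"rotation":[-0.001,0.001,-0.004]}
    - {"claw":1,"linear":[0.09,-0.27,-0.9],"rotation":[-0.001,0.001,-0.004]}
    - {"claw":1,"linear":[0.1,-0.27,-0.9],"rotation":[-0.001,0.001,-0.004]}
    - {"claw":1,"linear":[0.1,-0.27,-0.9],"rotation":[-0.001,0.001,-0.004]}
    - {"claw":1,"linear":[0.1,-0.27,-0.9],"rotation":[-0.001,0.001,-0.004]}
    - {"claw":1,"linear":[0.1,-0.27,-0.9],"rotation":[-0.001,0.001,-0.004]}

```text
time: 16.17
position: [0.5813, 0.154, 0.2106]
tool_rot: [1.136, 1.212, -1.135]
ft_force: [-0.2, 0.1, -1.5]
grip_width: 0.18
```

```bash
python3 - <<'E'
from h import *
rows((*G,.15),D,6,6)
E
```

```text
pos [0.5813 0.154  0.2106] t 16.17 F [-0.2  0.1 -1.5] w 0.18 q [-0.45  0.19  0.14  1.57  0.01  1.37 -1.79] left [-1.2  1.6 -1.4]
[0.37, -0.3, -1.01] [-0.002, 0.003, -0.003]
[0.38, -0.3, -1.01] [-0.002, 0.003, -0.003]
[0.38, -0.29, -1.01] [-0.002, 0.003, -0.003]
[0.39, -0.29, -1.01] [-0.002, 0.003, -0.003]
[0.39, -0.28, -1.01] [-0.002, 0.003, -0.003]
[0.4, -0.28, -1.01] [-0.002, 0.003, -0.003]
```

Request:
play_rows:
  targets:
    - {"claw":1,"linear":[0.3,-0.27,-0.9],"rotation":[-0.002,0.003,-0.003]}
    - {"claw":1,"linear":[0.3,-0.27,-0.9],"rotation":[-0.002,0.003,-0.003]}
    - {"claw":1,"linear":[0.3,-0.27,-0.9],"rotation":[-0.002,0.003,-0.003]}
    - {"claw":1,"linear":[0.3,-0.27,-0.9],"rotation":[-0.002,0.003,-0.003]}
    - {"claw":1,"linear":[0.3,-0.2,-0.7],"rotation":[-0.002,0.003,-0.003]}
    - {"claw":1,"linear":[0,0,0],"rotation":[0,0,0]}
    - {"claw":1,"linear":[0,0,0],"rotation":[0,0,0]}

```text
time: 16.75
position: [0.5293, 0.2689, 0.1649]
tool_rot: [1.12, 1.258, -1.125]
ft_force: [0.0, -0.4, -0.4]
grip_width: 0.182
```

```bash
python3 - <<'E'
from h import *
rows((*G,.07),D,4,4)
print(tip((0,0,0),.027))
E
```

```text
pos [0.5293 0.2689 0.1649] t 16.75 F [ 0.  -0.4 -0.4] w 0.182 q [-0.57  0.21  0.06  1.63 -0.01  1.31 -1.96] left [ 0.3  0.3 -0. ]
[0.95, -0.02, -0.31] [0.001, 0.001, -0.0]
[0.95, -0.02, -0.31] [0.001, 0.001, -0.0]
[0.95, -0.02, -0.31] [0.001, 0.001, -0.0]
[0.95, -0.02, -0.31] [0.001, 0.001, -0.0]
(array([0.39717188, 0.25377235, 0.20892271]), array([0.59582931, 0.27690727, 0.20895079]))
```

Request:
play_rows:
  targets:
    - {"claw":1,"linear":[0.8,-0.02,-0.35],"rotation":[0,0,0]}
    - {"claw":1,"linear":[0.9,-0.02,-0.35],"rotation":[0,0,0]}
    - {"claw":1,"linear":[0.9,-0.02,-0.35],"rotation":[0,0,0]}
    - {"claw":1,"linear":[0.7,-0.02,-0.3],"rotation":[0,0,0]}
    - {"claw":1,"linear":[0,0,0],"rotation":[0,0,0]}
    - {"claw":1,"linear":[0,0,0],"rotation":[0,0,0]}
    - {"claw":1,"linear":[0,0,0],"rotation":[0,0,0]}

```text
time: 17.33
position: [0.5295, 0.2942, 0.0837]
tool_rot: [1.13, 1.242, -1.128]
ft_force: [-0.4, -0.4, -0.3]
grip_width: 0.183
```

```bash
python3 - <<'E'
from h import *
rows((*G,.05),D,2,2)
a=get_image('side');b=get_image('top')
t,h=tip((0,0,0),.027)
u=np.array([c_,s_,0]);v=np.array([-s_,c_,0]);r=np.array([*RC,0])
for n,i in(('side',a),('top',b)):
    for p in(t,h):cv2.circle(i,tuple(px(n,p).round().astype(int).tolist()),2,(255,255,0),1)
    for X in(-.042,.042):
        for Y in(-.022,-.011,.011,.022):
            cv2.circle(i,tuple(px(n,r+u*X+v*Y+[0,0,.056 if abs(Y)>.02 else .036]).round().astype(int).tolist()),1,(0,255,0),-1)
f=lambda i,u0,v0,w,h_:cv2.resize(i[v0:v0+h_,u0:u0+w],(w*3,h_*3),interpolation=cv2.INTER_CUBIC)
cv2.imwrite('pics/p1.png',np.hstack([f(a,190,220,150,195),f(b,85,150,115,195)]))
E
```

```text
pos [0.5295 0.2942 0.0837] t 17.33 F [-0.4 -0.4 -0.3] w 0.183 q [-0.6   0.29  0.04  1.7   0.    1.15 -2.02] left [-0.3  0.5 -0.6]
[0.67, -0.1, -0.12] [-0.002, 0.003, -0.003]
[0.67, -0.1, -0.12] [-0.002, 0.003, -0.003]
```

View pics/p1.png

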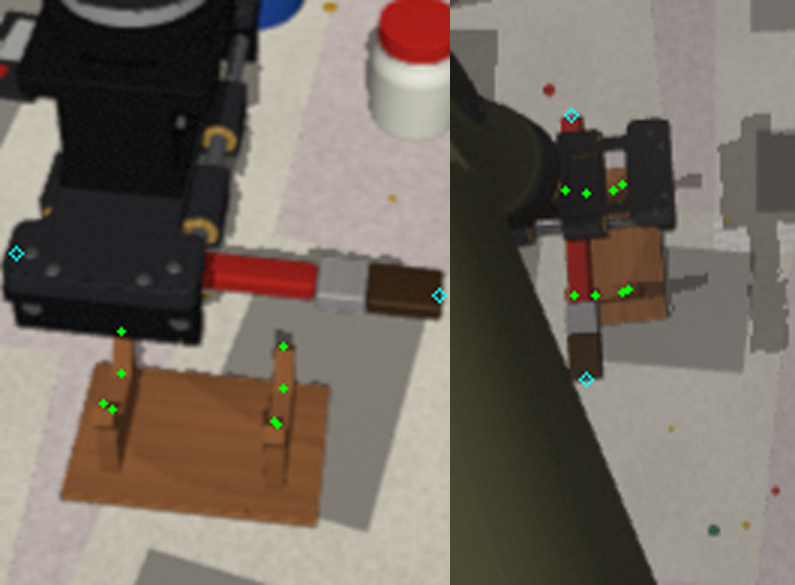

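The brush sits above the rest in the hand. The bristle end is at (586,378) and the handle end at (571,117) in the top part, as modelled, and the notches are in line. Lowering.

Request:
play_rows:
  targets:
    - {"claw":1,"linear":[0.5,-0.1,-0.13],"rotation":[-0.002,0.003,-0.003]}
    - {"claw":1,"linear":[0.6,-0.1,-0.13],"rotation":[-0.002,0.003,-0.003]}
    - {"claw":1,"linear":[0.6,0,0],"rotation":[0,0,0]}
    - {"claw":1,"linear":[0.3,0,0],"rotation":[0,0,0]}
    - {"claw":1,"linear":[0,0,0],"rotation":[0,0,0]}
    - {"claw":1,"linear":[0,0,0],"rotation":[0,0,0]}

```text
time: 17.93
position: [0.5295, 0.3005, 0.0368]
tool_rot: [1.14, 1.254, -1.118]
ft_force: [-0.1, 0.9, -1.0]
grip_width: 0.177
```

```bash
python3 - <<'E'
from h import *
rows((G[0],G[1]+.0015,0),D,4,1)
E
```

```text
pos [0.5295 0.3005 0.0368] t 17.93 F [-0.1  0.9 -1. ] w 0.177 q [-0.59  0.33  0.04  1.74 -0.01  1.05 -2.01] left [-0.2 -0.3 -0.7]
[0.37, -0.06, -0.01] [-0.0, -0.001, -0.002]
```

Request:
play_rows:
  targets:
    - {"claw":1,"linear":[0.35,-0.1,0],"rotation":[0,0,-0.002]}
    - {"claw":1,"linear":[0.35,-0.1,0],"rotation":[0,0,-0.002]}
    - {"claw":1,"linear":[0.3,0,0],"rotation":[0,0,-0.002]}
    - {"claw":1,"linear":[0.1,0,0],"rotation":[0,0,0]}
    - {"claw":1,"linear":[0,0,0],"rotation":[0,0,0]}
    - {"claw":1,"linear":[0,0,0],"rotation":[0,0,0]}

```text
time: 18.43
position: [0.5254, 0.3007, 0.0083]
tool_rot: [1.137, 1.261, -1.123]
ft_force: [0.1, -0.2, -0.5]
grip_width: 0.181
```

```bash
python3 - <<'E'
from h import *
rows((G[0],G[1]+.0015,-.004),D,4,1)
E
```

```text
pos [0.5254 0.3007 0.0083] t 18.43 F [ 0.1 -0.2 -0.5] w 0.181 q [-0.59  0.36  0.04  1.77 -0.02  1.01 -2.01] left [-0.2 -0.4 -0.2]
[0.12, -0.01, -0.0] [-0.001, -0.001, -0.001]
```

Request:
play_rows:
  targets:
    - {"claw":1,"linear":[0.15,0,0],"rotation":[0,0,0]}
    - {"claw":1,"linear":[0.15,0,0],"rotation":[0,0,0]}
    - {"claw":1,"linear":[0,0,0],"rotation":[0,0,0]}

```text
time: 18.68
position: [0.526, 0.3011, 0.0007]
tool_rot: [1.138, 1.26, -1.122]
ft_force: [0.2, -0.7, -0.9]
grip_width: 0.181
```

Request:
play_rows:
  targets:
    - {"claw":1,"linear":[0.12,0,0],"rotation":[0,0,0]}
    - {"claw":1,"linear":[0,0,0],"rotation":[0,0,0]}

```text
time: 18.85
position: [0.5262, 0.3012, -0.0025]
tool_rot: [1.138, 1.26, -1.122]
ft_force: [0.3, 0.2, -0.1]
grip_width: 0.181
```

Request:
play_rows:
  targets:
    - {"claw":1,"linear":[0.08,0,0],"rotation":[0,0,0]}
    - {"claw":1,"linear":[0,0,0],"rotation":[0,0,0]}

```text
time: 19.02
position: [0.5263, 0.3013, -0.0046]
tool_rot: [1.138, 1.26, -1.122]
ft_force: [0.3, -0.4, -1.0]
grip_width: 0.179
```

Request:
play_rows:
  targets:
    - {"claw":1,"linear":[0.06,0,0],"rotation":[0,0,0]}
    - {"claw":1,"linear":[0,0,0],"rotation":[0,0,0]}

```text
time: 19.18
position: [0.5269, 0.3017, -0.0051]
tool_rot: [1.139, 1.26, -1.121]
ft_force: [-1.0, 0.2, -1.4]
grip_width: 0.181
```

Request:
play_rows:
  targets:
    - {"claw":1,"linear":[0.08,0,0],"rotation":[0,0,0]}
    - {"claw":1,"linear":[0.04,0,0],"rotation":[0,0,0]}

```text
time: 19.35
position: [0.5273, 0.3019, -0.0054]
tool_rot: [1.139, 1.26, -1.12]
ft_force: [-2.6, -1.0, 4.3]
grip_width: 0.181
```

Contact with the notches at 4 N up, at the same height as on the stand. Releasing.

Request:
play_rows:
  targets:
    - {"claw":0.6,"linear":[0,0,0],"rotation":[0,0,0]}
    - {"claw":0.6,"linear":[0,0,0],"rotation":[0,0,0]}
    - {"claw":0.6,"linear":[0,0,0],"rotation":[0,0,0]}
    - {"claw":0.6,"linear":[0,0,0],"rotation":[0,0,0]}
    - {"claw":0.6,"linear":[0,0,0],"rotation":[0,0,0]}

```text
time: 19.77
position: [0.5279, 0.3023, -0.0052]
tool_rot: [1.141, 1.259, -1.119]
ft_force: [-0.2, -0.5, -0.7]
grip_width: 0.386
```

Request:
play_rows:
  targets:
    - {"claw":0.5,"linear":[-0.3,0,0],"rotation":[0,0,0]}
    - {"claw":0.5,"linear":[-0.6,0,0],"rotation":[0,0,0]}
    - {"claw":0.5,"linear":[-0.8,0,0],"rotation":[0,0,0]}
    - {"claw":0.5,"linear":[-0.8,0,0],"rotation":[0,0,0]}
    - {"claw":0.5,"linear":[-0.8,0,0],"rotation":[0,0,0]}
    - {"claw":0.5,"linear":[-0.8,0,0],"rotation":[0,0,0]}
    - {"claw":0.5,"linear":[-0.8,0,0],"rotation":[0,0,0]}
    - {"claw":0.5,"linear":[-0.5,0,0],"rotation":[0,0,0]}
    - {"claw":0.5,"linear":[0,0,0],"rotation":[0,0,0]}
    - {"claw":0.5,"linear":[0,0,0],"rotation":[0,0,0]}

```text
time: 20.6
position: [0.5258, 0.3002, 0.1379]
tool_rot: [1.139, 1.26, -1.121]
ft_force: [-1.2, -0.4, -0.4]
grip_width: 0.497
```

```bash
python3 - <<'E'
from h import *
s=get_state();print(s['position'],s['grip_width'],s['time'])
a=get_image('side');b=get_image('top')
def red(i):
    h=cv2.cvtColor(i,cv2.COLOR_BGR2HSV);return cv2.inRange(h,(0,150,50),(6,255,255))|cv2.inRange(h,(172,150,50),(180,255,255))
u=np.array([c_,s_,0]);r=np.array([*RC,0])
print('expected in side: handle end/bristle end/joint',[px('side',r+u*x+[0,0,.042]).round(1).tolist() for x in(.08,-.12,-.062)])
for n,i,bx in(('side',a,(170,260,360,420)),('top',b,(90,140,200,300))):
    m=red(i)[bx[1]:bx[3],bx[0]:bx[2]];k,l,st,c=cv2.connectedComponentsWithStats(m)
    for j in range(1,k):
        if st[j,4]>40:
            p=cv2.findNonZero((l==j).astype(np.uint8));q=cv2.boxPoints(cv2.minAreaRect(p))+np.array(bx[:2]);print(n,st[j,4],q.round(1).tolist())
            if n=='side':
                pts=p[:,0]+np.array(bx[:2]);W=np.array([at('side',*x,.044)[:2] for x in pts]);L=(W-RC)@np.array([[c_,-s_],[s_,c_]]);print('rest-frame x',L[:,0].min().round(4),L[:,0].max().round(4),'y mean',L[:,1].mean().round(4),'slope',np.polyfit(L[:,0],L[:,1],1).round(4))
hsv=cv2.cvtColor(a,cv2.COLOR_BGR2HSV);print('blue',[x for x in cv2.connectedComponentsWithStats(cv2.inRange(hsv,(105,120,30),(130,255,255)))[2].tolist() if 800<x[4]<9000])
cv2.imwrite('pics/end.png',a)
E
```

```text
[0.52577647 0.30017291 0.13788099] 0.49722334912230903 20.6
expected in side: handle end/bristle end/joint [[203.6, 344.8], [334.9, 357.9], [296.0, 354.0]]
side 1102 [[202.2, 352.4], [203.5, 340.0], [294.8, 349.6], [293.5, 362.0]]
rest-frame x -0.0596 0.0803 y mean 0.0042 slope [-0.0077  0.0043]
top 194 [[130.7, 224.3], [137.9, 223.9], [139.6, 252.9], [132.3, 253.3]]
blue []
```

```bash
python3 - <<'E'
from h import *
b=get_image('top');o=cv2.imread('pics/top0.png')
for n,lo,hi,bx in(("blue",(105,120,40),(130,255,255),(260,175,320,235)),("yel",(18,120,60),(32,255,255),(205,160,262,220)),("jar",(0,150,80),(6,255,255),(230,240,268,280)),("orn",(0,0,0),(180,255,45),(225,135,270,168))):
    for i in(o,b):
        m=cv2.inRange(cv2.cvtColor(i,cv2.COLOR_BGR2HSV),lo,hi)[bx[1]:bx[3],bx[0]:bx[2]];print(n,cv2.boundingRect(cv2.findNonZero(m)) if m.any() else None,int((m>0).sum()))
print(close_job())
E
```

```text
blue (12, 8, 36, 39) 993
blue (12, 9, 36, 39) 921
yel (9, 11, 38, 40) 1188
yel (9, 11, 38, 41) 1188
jar (7, 9, 22, 22) 385
jar (7, 9, 22, 22) 375
orn (6, 7, 33, 20) 299
orn (6, 7, 33, 20) 276
the job is handed in; nothing more can be done
None
```

I rinsed the brush in the blue cup and laid it in both notches of the wooden rest, then handed the job in at about 21 s. The hand-in gave no verdict, so what follows comes from my own checks.

**Dip:** The brush went in at about 45°, and its modelled tip was 18–34 mm above the cup's underside for about 1 s. I had no direct view of the tip inside the cup. The visible part of the handle matched the model within about 1–2 pixels, and wrist force stayed under about 2 N.

**Placing:** I lowered the brush in the hand until it touched the notches with about 4 N upward, then opened the fingers. In the side camera the handle spans x = -60 to +80 mm in the rest's frame, about 4 mm off centre and less than 0.01 rad out of line. The gripper was about 14 cm above its release height at hand-in.

**Other objects:** In the top camera the blue cup, yellow pot, jar and ornament are within 1 pixel (about 2 mm) of where they started.

**Disagreements and failures:**
- **Reported tool position:** It lies about 27 mm beyond the visible fingertips along the tool. I worked this out from the pictures and corrected for it.
- **Joint 5:** It came close to its limit during the dip (-1.54 of -1.56 rad), so I turned the brush a little to relieve it.
- **Final picture:** I had used up the picture views, so the end state was checked by pixel measurements, not by eye.

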